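# Check the camera batteries and put them on charge

## Task

Get the camera batteries on charge: take the yellow pen tester and press its sprung tip on the brass contact of each battery on the desk for a moment, in the order red, yellow, blue, green (a colour may be missing), then lay the pen back in its rubber rest. Then put all the batteries flat and side by side in the charger's pulled-out tray, push the tray fully home under its clear hood, and press the white, the orange and the black key in that order, one at a time and right down. Leave the other things on the desk where they are.

Things in the scene. Friction and masses are not known exactly. Their poses are not given: they have to be found in the camera images.
- pen: pen-type battery tester, a rigid stick, no cable, 60 g: yellow 16 x 16 mm square body, black in the middle, then a 15 mm grey cone and a sprung steel tip. Origin on its axis; +x points along the pen to the tip. Square body from x = -55 to +50 mm, tip's ball at x = +80 mm. Starts lying level in its rest, tip roughly towards the robot, axis 30 mm above the desk
- pen_point (a point): centre of the 3 mm radius steel ball that is the pen's tip; it springs in along the pen by up to 8 mm (x = 80 down to 72 mm on the pen), taking about 0.6 N to start and 0.2 N per mm more
- rest: black rubber pen rest, fixed: saddles 12 mm thick at x = -40 and +40 mm on a 4 mm base plate 100 x 50 mm; origin at the desk, in the middle. The pen lies along its x axis, tip to +x, on saddle tops 22 mm up, between cheeks 30 mm apart and 40 mm high; its middle is free to grip. In place: pen origin within 25 mm along x, 14 mm along y, 22 to 38 mm high
- pack_red: red camera battery: flat black block 56 x 36 x 21 mm, 100 g, with a red band round it next to the middle; lies flat on the desk, contact up. Origin at the middle of its underside; x along the 56 mm, y along the 36 mm, z up. May be absent
- red_contact (a point): middle of the 16 mm round brass contact on top of the red battery, 21 mm above its underside and 16 mm from its middle towards its +x end. Touching anywhere on the brass counts. May be absent
- pack_yellow: yellow camera battery: flat black block 56 x 36 x 21 mm, 100 g, with a yellow band round it next to the middle; lies flat on the desk, contact up. Origin at the middle of its underside; x along the 56 mm, y along the 36 mm, z up. May be absent
- yellow_contact (a point): middle of the 16 mm round brass contact on top of the yellow battery, 21 mm above its underside and 16 mm from its middle towards its +x end. Touching anywhere on the brass counts. May be absent
- pack_blue: blue camera battery: flat black block 56 x 36 x 21 mm, 100 g, with a blue band round it next to the middle; lies flat on the desk, contact up. Origin at the middle of its underside; x along the 56 mm, y along the 36 mm, z up. May be absent
- blue_contact (a point): middle of the 16 mm round brass contact on top of the blue battery, 21 mm above its underside and 16 mm from its middle towards its +x end. Touching anywhere on the brass counts. May be absent
- pack_green: green camera battery: flat black block 56 x 36 x 21 mm, 100 g, with a green band round it next to the middle; lies flat on the desk, contact up. Origin at the middle of its underside; x along the 56 mm, y along the 36 mm, z up. May be absent
- green_contact (a point): middle of the 16 mm round brass contact on top of the green battery, 21 mm above its underside and 16 mm from its middle towards its +x end. Touching anywhere on the brass counts. May be absent
- tray (a joint): how far the charging tray is pulled out, towards its own -x (roughly towards the robot), from under the clear hood of the white fixed charger, m: 0 home, 0.12 fully out; starts out, clear of the hood; slides stiffly (about 2 N), stays where left. Hood 312 mm wide, open in front, clear roof 50 to 56 mm above the desk; at home the tray's middle is 42 mm behind the roof's front edge
- tray_floor (a point): middle of the grey tray's inner floor, 12 mm above the desk, moving with it; x inwards along the slide, y along the tray. Inside 85 (x) by 280 mm (y), walls 12 mm high. Black marks at y = -96, -32, 32, 96 mm: places for batteries side by side, length along x. At x = -52.5, y = 0 an orange upright tab, 12 mm thick (x), 70 wide, 8 to 52 mm above the desk, to push the tray home by
- key_white (a joint): travel of the white spring key, m: 0 up, 0.006 fully down (about 4.5 N); counts as pressed beyond 0.004
- key_white_top (a point): middle of the top of the white key, a 24 mm round cap in a grey 40 mm round housing on a white block 45 mm high on the hood's +y side (middle 184 mm to the side of the tray's middle); its top is 67 mm above the desk when up and is pressed straight down. The three keys stand in a row along the slide direction, 44 mm apart, in an order that differs from start to start
- key_orange (a joint): travel of the orange spring key, m: 0 up, 0.006 fully down (about 4.5 N); counts as pressed beyond 0.004
- key_orange_top (a point): middle of the top of the orange key, a 24 mm round cap in a grey 40 mm round housing on a white block 45 mm high on the hood's +y side (middle 184 mm to the side of the tray's middle); its top is 67 mm above the desk when up and is pressed straight down. The three keys stand in a row along the slide direction, 44 mm apart, in an order that differs from start to start
- key_black (a joint): travel of the black spring key, m: 0 up, 0.006 fully down (about 4.5 N); counts as pressed beyond 0.004
- key_black_top (a point): middle of the top of the black key, a 24 mm round cap in a grey 40 mm round housing on a white block 45 mm high on the hood's +y side (middle 184 mm to the side of the tray's middle); its top is 67 mm above the desk when up and is pressed straight down. The three keys stand in a row along the slide direction, 44 mm apart, in an order that differs from start to start
- camera: black camera 130 mm wide, 93 mm high, a bystander to be left where it is; origin under its middle
- stapler: red stapler 130 mm long, 46 mm high, a bystander to be left where it is; origin under its middle
- mouse: white computer mouse 110 x 62 x 34 mm, a bystander to be left where it is; origin under its middle
- card_case: grey memory-card case 70 x 45 x 18 mm, a bystander to be left where it is; origin under its middle
Not all that is in view belongs to the job. Leave any pink look-alike of the pack_green alone.

How it is judged (in metres and radians):
On the way, in this order (a step that is already met when the one before it is completed fails the run):
1. the pen's tip is pressed on the brass contact of the red battery (distance between pen_point and red_contact below 0.009 m and contact force between pen and pack_red above 0.3 N), for 0.2 s.
2. the pen's tip is pressed on the brass contact of the yellow battery (distance between pen_point and yellow_contact below 0.009 m and contact force between pen and pack_yellow above 0.3 N), for 0.2 s.
3. the pen's tip is pressed on the brass contact of the blue battery (distance between pen_point and blue_contact below 0.009 m and contact force between pen and pack_blue above 0.3 N), for 0.2 s.
4. the pen's tip is pressed on the brass contact of the green battery (distance between pen_point and green_contact below 0.009 m and contact force between pen and pack_green above 0.3 N), for 0.2 s.
5. all batteries lie in the tray and the tray is fully home (x of pack_red in the frame of tray_floor between -0.045 and 0.045 m and y of pack_red in the frame of tray_floor between -0.14 and 0.14 m and z of pack_red in the frame of tray_floor between -0.004 and 0.036 m and x of pack_yellow in the frame of tray_floor between -0.045 and 0.045 m and y of pack_yellow in the frame of tray_floor between -0.14 and 0.14 m and z of pack_yellow in the frame of tray_floor between -0.004 and 0.036 m and x of pack_blue in the frame of tray_floor between -0.045 and 0.045 m and y of pack_blue in the frame of tray_floor between -0.14 and 0.14 m and z of pack_blue in the frame of tray_floor between -0.004 and 0.036 m and x of pack_green in the frame of tray_floor between -0.045 and 0.045 m and y of pack_green in the frame of tray_floor between -0.14 and 0.14 m and z of pack_green in the frame of tray_floor between -0.004 and 0.036 m and value of joint tray below 0.006 m), for 0.2 s.
6. the white key is pressed down, alone (value of joint key_white above 0.004 m and value of joint each of key_orange, key_black below 0.002 m), for 0.05 s.
7. the orange key is pressed down, alone (value of joint key_orange above 0.004 m and value of joint each of key_white, key_black below 0.002 m), for 0.05 s.
8. the black key is pressed down, alone (value of joint key_black above 0.004 m and value of joint each of key_white, key_orange below 0.002 m), for 0.05 s.
At the end, for the whole second after the job is handed in: every battery present lies in the tray (origin within 45 mm by 140 mm of the floor's middle, not stacked), the tray is home within 6 mm, the pen lies in its rest (within 25 mm along and 14 mm across, 22 to 38 mm high), all keys are up and everything is at rest (all of step 5 and x of pen in the frame of rest between -0.025 and 0.025 m and y of pen in the frame of rest between -0.014 and 0.014 m and z of pen in the frame of rest between 0.022 and 0.038 m and linear speed of each of pen, pack_red, pack_yellow, pack_blue, pack_green below 0.03 m/s and value of joint each of key_white, key_orange, key_black below 0.002 m); the robot touches nothing.
It fails at once if a bystander is moved more than 60 mm (distance of any of camera, stapler, mouse, card_case from where it was at the start of the episode above 0.06 m).
It fails at once if two keys are down at once (value of joint each of key_white, key_orange above 0.003 m or value of joint each of key_orange, key_black above 0.003 m or value of joint each of key_white, key_black above 0.003 m).
Of pack_red, pack_yellow, pack_blue, pack_green only 3 to 4 are there at a start; the rules pass over those that are not, and their reading is None.
At some moment in a run one of pack_red, pack_yellow, pack_blue, pack_green may be knocked a few centimetres aside while the robot is not near it.
Once in a run the grip may slacken for a moment while it holds something.
It also fails if it takes over 210 s, if anything falls off the work surface, if the arm or the gripper's body presses on something with over 40 N, if the wrist force passes 120 N, or if a joint passes its speed limit or range.

## Robot

A 6-joint arm with a two-finger parallel gripper is mounted at the origin on the work surface. World frame = base frame: x ahead of the robot, y to its left, z up, the work surface at z = 0. Lengths are in mm, angles in rad, forces in N, time in s.
With the tool pointing down it reaches from about 275 to 875 mm from the base axis. Payload 12.5 kg.
Tool frame: the origin (TCP) lies at the very end of the fingers, on their centre line; the grasp point (between the pads) lies manip.grip_point_offset behind it (manip.grip_point_offset is the distance from the TCP to the grasp point, in mm); z points along the fingers, y is the line along which they close (so a half turn about z gives the same grasp; the last joint's range is limited). The gripper opens to 85 mm and grips with 20 to 120 N. Pads are 22 mm wide; open, the fingers measure 114 mm over their backs; the gripper's body (76 mm by 85 mm) begins 54 mm behind the grasp point. The pads swing forward as they close: fully open they stand 13 mm farther back than shut.
Start: joints at [1.076, 0.351, 1.652, -0, 1.139, -0.085], TCP at [219.102, 504.459, 231.29] pointing down, gripper open.
Joint ranges: [-2.75, 2.75], [-0.79, 2.1], [0.01, 2.65], [-1.57, 4.71], [0.07, 3.14], [-2.87, 2.87]. Speed limits (rad/s): [2.22, 2.22, 2.79, 3.14, 3.14, 3.14].

## Interface

Orientations are given as [roll, pitch, yaw] about the fixed x, y, z axes, in that order (R = Rz(yaw) Ry(pitch) Rx(roll)).
In Python, from plant import readout, camera, get_calibration, manip gives the robot as it stands. The module is installed in compiled form; this text tells all that it offers.
- The arm moves only by the shell command python3 -m pendant 'ROWS' [FORCE]. ROWS is JSON, a list of rows, each a list of 3 entries, a list of its own where there are three numbers: the shift along the tool's x, y, z in mm, then the turn about the tool's z in degrees, then the closure, from 0 (fully open) to 1 (shut). In form: [[[x, y, z], yaw, hand], ...]. A call has 1 to 8 rows; each row is the pose to reach, as a shift and turn from the pose commanded when the call began, along the tool's axes at that moment; what a row does not reach only later rows make up. A row lasts 1/12 s, in which the tool goes at most 41.7 mm and 7.16 degrees, less where a joint would pass 70% of its speed; a pose out of reach is approached as far as the arm can. A call with a gripper value outside its range is refused whole. The fingers move at their own pace and stop on an object; FORCE is the grip in N (left out, the last holds). Time passes only in rows, so rows that repeat a pose let the fingers close. It gives the time, the measured TCP pose, the force, the opening and the grip force at its end, in the units of the state.
- readout.get_state(): the state, without advancing time (a new reading comes with each control period).
- camera(name): name is "scene" or "top"; returns the picture (384x512x3 uint8, red, green, blue); there is no depth.
- get_calibration(name): a dict with "mtx" (3x3 intrinsics, pixels), "R" (3x3) and "t" (3): a world point X has camera coordinates R X + t. Camera axes: x right, y down, z forward; pixel columns grow to the right and rows downward; lengths in mm; the calibration is good to about 2 mm. A picture is of the moment at which its call begins. get_calibration takes no time and is no camera call.
- manip.finish_job(): hands the job in; it is judged then, once.
The state is a dict: "clock": time; "joints": joint angles; "qd": joint speeds; "joint_efforts": joint torques, N m; "tcp_pos": TCP position; "orientation": TCP orientation; "wrist_force": force on the tool from outside, world axes, zero at the start; "ft_torque": the same for the moment, N m; "finger_gap": finger opening in mm; "gripper_force": force on a finger pad.
Only numpy, scipy, OpenCV 4.12 (cv2) and the standard library are available. Lean on these libraries where they do the work, as an engineer would, in place of code of your own. Each camera call takes 0.05 s, during which the arm holds its last target. There are 200 camera calls.

## Working session

There is one attempt and no reset: what is moved stays moved. The work goes in short steps, Python scripts to look and compute and a shell command to move; the robot and the scene stay as the last step left them, time stands still between calls to the robot, and variables do not carry over. Pictures are saved under pics/ and viewed, at most 16 in all, crops included, and the job is handed in when it is done.

```bash
mkdir -p pics; ls; python3 - <<'E'
from plant import readout, camera, get_calibration, manip
import cv2
for n in ("scene","top"):
    im=camera(n); cv2.imwrite(f"pics/{n}0.png",cv2.resize(im[:,:,::-1],(800,600),interpolation=cv2.INTER_CUBIC)); c=get_calibration(n); print(n,c)
    cv2.imwrite(f"{n}0_raw.png",im[:,:,::-1])
print(readout.get_state(), manip.grip_point_offset)
E
```

```text
pics
scene {'mtx': array([[363.21998466,   0.        , 258.48837473],
       [  0.        , 363.21998466, 188.50487084],
       [  0.        ,   0.        ,   1.        ]]), 'R': array([[ 0.36470813,  0.9310808 ,  0.00874774],
       [ 0.54599305, -0.20623867, -0.81200813],
       [-0.75424105,  0.30092217, -0.58358057]]), 't': array([-145.80220657, -246.75033571, 1498.65537029])}
top {'mtx': array([[392.2282787 ,   0.        , 257.48898445],
       [  0.        , 392.2282787 , 193.25244374],
       [  0.        ,   0.        ,   1.        ]]), 'R': array([[-3.07470631e-04, -9.99779724e-01, -2.09859408e-02],
       [-9.88491951e-01,  3.47847519e-03, -1.51233474e-01],
       [ 1.51273160e-01,  2.06979337e-02, -9.88275279e-01]]), 't': array([ -67.44673661,  567.61250242, 1078.09528278])}
{'clock': 0.1, 'joints': array([ 1.07639652e+00,  3.51197119e-01,  1.65235315e+00,  1.42772002e-05,
        1.13911229e+00, -8.46086852e-02]), 'qd': array([ 1.34081537e-03, -3.16059744e-03, -1.14600813e-03,  3.71410016e-04,
        1.57026997e-03,  2.46074732e-05]), 'joint_efforts': array([ 3.81600712e-04, -5.06822491e+01, -2.91878933e+01, -6.65645484e-05,
        2.61655405e-03,  2.93216374e-05]), 'tcp_pos': array([218.96549681, 504.2084142 , 230.80681331]), 'orientation': array([-3.14052767e+00, -1.03330198e-04,  2.73179549e+00]), 'wrist_force': array([-0.8955299 , -0.55467238,  0.81535053]), 'ft_torque': array([-0.00293555,  0.0111997 , -0.01387702]), 'gripper_force': 0.0, 'finger_gap': 85.10585235473496} 18.700000000000003
```

View pics/top0.png

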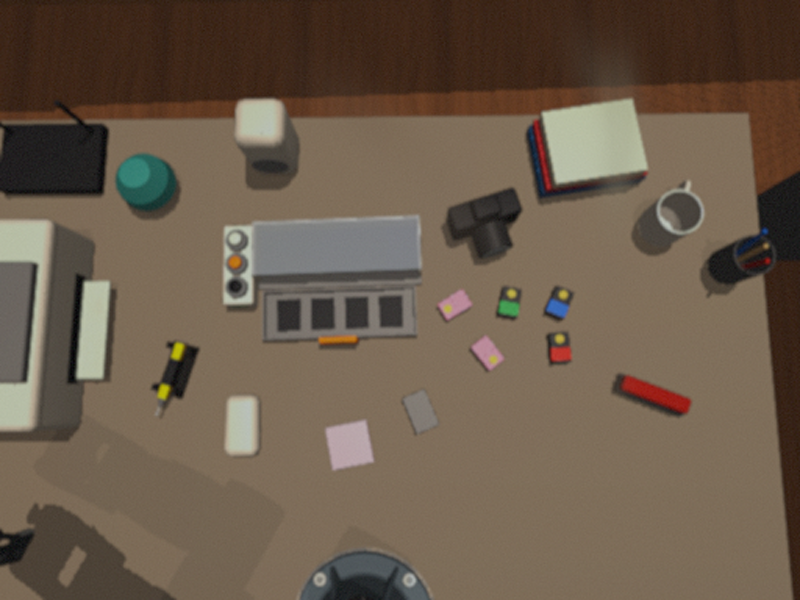

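View pics/scene0.png

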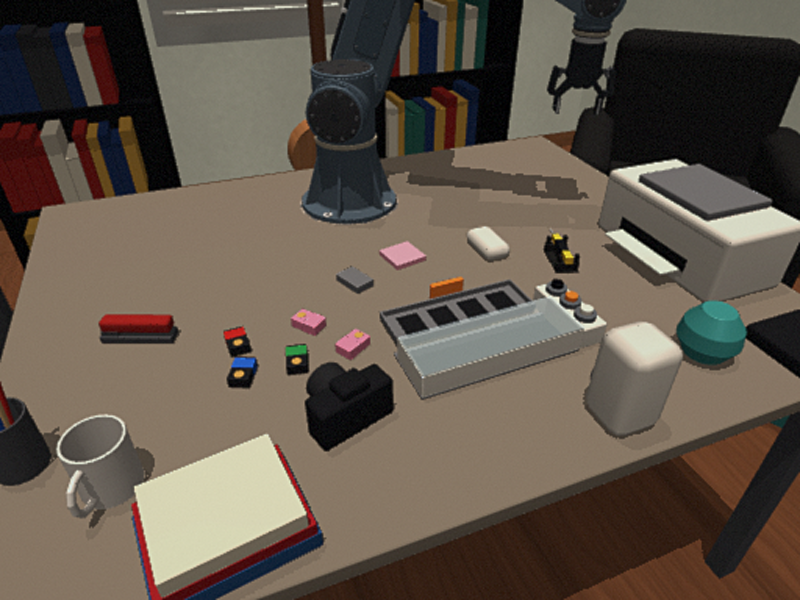

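```bash
cat > h.py <<'E'
import numpy as np, cv2
from plant import readout, camera, get_calibration, manip
CAL={n:get_calibration(n) for n in("top","scene")}
def world(px,z,n="top"):
    "pixels (N,2) -> world points on plane z"
    c=CAL[n]; px=np.atleast_2d(px).astype(float)
    d=np.c_[px,np.ones(len(px))]@np.linalg.inv(c["mtx"]).T@c["R"]
    o=-c["R"].T@c["t"]
    return o+d*((z-o[2])/d[:,2])[:,None]
def pix(X,n="top"):
    c=CAL[n]; return cv2.projectPoints(np.atleast_2d(X).astype(float),cv2.Rodrigues(c["R"])[0],c["t"],c["mtx"],None)[0][:,0]
def grab(name,n="top"):
    im=camera(n); cv2.imwrite(name,im[:,:,::-1]); return im
HSV={"red":((172,120,90),(4,255,255)),"yellow":((22,120,80),(34,255,255)),"blue":((105,120,60),(125,255,255)),"green":((50,100,50),(80,255,255)),"orange":((8,170,120),(18,255,255))}
def blobs(im,col,lo=4):
    h=cv2.cvtColor(im,cv2.COLOR_RGB2HSV); a,b=HSV[col]
    m=cv2.inRange(h,a,b) if a[0]<b[0] else cv2.inRange(h,a,(180,)+b[1:])|cv2.inRange(h,(0,)+a[1:],b)
    n,l,s,c=cv2.connectedComponentsWithStats(m)
    return [(s[i,4],c[i].round(1).tolist()) for i in range(1,n) if s[i,4]>=lo]
E
python3 - <<'E'
from h import *
a=cv2.imread("top0_raw.png"); s=cv2.imread("scene0_raw.png")
for c in HSV: print(c,[(k,p,world([p],21)[0].round().tolist()) for k,p in blobs(a[:,:,::-1].copy(),c)])
z=lambda im,x,y,w,h,W,H:cv2.resize(im[y:y+h,x:x+w],(W,H),interpolation=cv2.INTER_CUBIC)
A=z(a,272,170,104,78,400,300);B=z(s,130,190,120,90,400,300);C=z(a,85,205,64,64,400,300);D=z(a,140,140,136,85,400,300)
cv2.imwrite("pics/crop.png",np.vstack([np.hstack([A,B]),np.hstack([C,D])]))
E
```

```text
red [(np.int32(160), [346.7, 99.2], [856.0, -337.0, 21.0]), (np.int32(4), [412.5, 110.5], [819.0, -531.0, 21.0]), (np.int32(10), [490.8, 166.5], [647.0, -746.0, 21.0]), (np.int32(125), [358.2, 226.2], [474.0, -356.0, 21.0]), (np.int32(447), [419.4, 252.1], [401.0, -525.0, 21.0])]
yellow [(np.int32(26), [327.0, 187.5], [587.0, -270.0, 21.0]), (np.int32(33), [360.2, 188.2], [585.0, -366.0, 21.0]), (np.int32(11), [286.2, 197.2], [559.0, -151.0, 21.0]), (np.int32(30), [357.7, 216.5], [502.0, -356.0, 21.0]), (np.int32(86), [113.3, 224.4], [481.0, 350.0, 21.0]), (np.int32(13), [315.4, 229.6], [465.0, -234.0, 21.0]), (np.int32(75), [104.2, 250.2], [407.0, 372.0, 21.0])]
blue [(np.int32(22), [340.1, 87.8], [892.0, -318.0, 21.0]), (np.int32(7), [342.1, 98.9], [857.0, -323.0, 21.0]), (np.int32(33), [344.8, 111.6], [817.0, -330.0, 21.0]), (np.int32(18), [488.8, 147.7], [703.0, -745.0, 21.0]), (np.int32(112), [356.1, 196.7], [560.0, -353.0, 21.0])]
green [(np.int32(109), [325.0, 196.8], [560.0, -264.0, 21.0])]
orange [(np.int32(41), [150.0, 167.4], [649.0, 250.0, 21.0]), (np.int32(88), [215.6, 217.2], [501.0, 53.0, 21.0])]
```

View pics/crop.png

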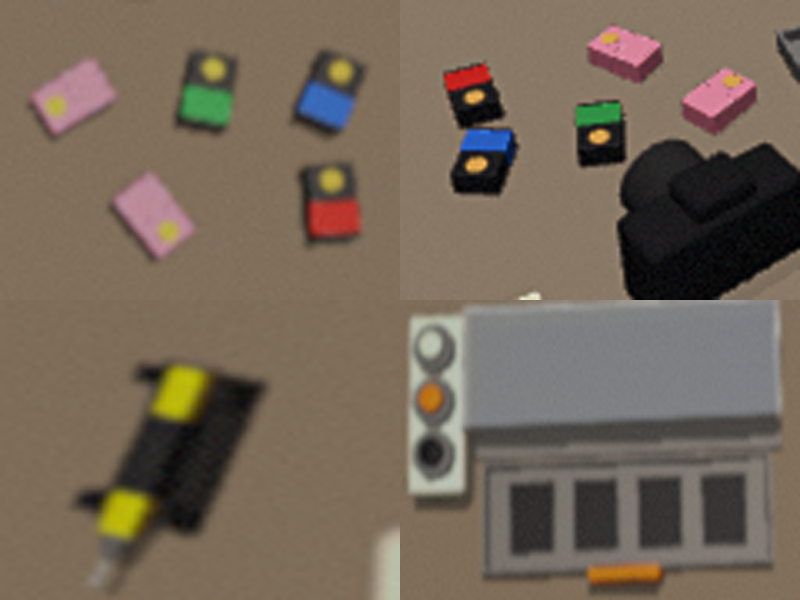

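Top view (raw pixels): the red battery is at (358,222), blue at (358,192) and green at (326,192). Each is black with a coloured band and brass at its far end. The two all-pink blocks at (290,195) and (311,225) are look-alikes, so I'll leave them alone. There is no yellow battery. The pen is at (109,237) with its tip at (101,264). The keys from far to near are white, orange, black.

```bash
cat >> h.py <<'E'
def packs(im):
    r={}
    for c in ("red","blue","green"):
        bs=[(k,p) for k,p in blobs(im,c,40) if 150<p[1]<300 and k<250]
        for k,p in bs:
            ys=[q for kk,q in blobs(im,"yellow",8) if np.hypot(q[0]-p[0],q[1]-p[1])<14]
            if ys:
                q=ys[0]; B=world([q],21)[0,:2]; b=world([p],21)[0,:2]; d=(B-b)/np.linalg.norm(B-b)
                r[c]=dict(brass=B.round(1),band=b.round(1),ctr=(B-16*d).round(1),yaw=round(float(np.degrees(np.arctan2(d[1],d[0]))),1),L=np.linalg.norm(B-b).round(1))
    return r
def go(x,y,z,yaw,turnfix=None):
    s=readout.get_state(); p=s["tcp_pos"]; Y=s["orientation"][2]
    d=np.array([x,y,z])-p; a=np.array([[np.cos(Y),np.sin(Y),0],[np.sin(Y),-np.cos(Y),0],[0,0,-1]])@d
    t=(np.degrees(Y)-yaw+180)%360-180
    print("rows shift",a.round(1),"turn",round(t,1),"| tcp",p.round(1),"yaw",round(np.degrees(Y),1),"gap",round(s["finger_gap"],1),"t",s["clock"])
E
python3 - <<'E'
from h import *
a=cv2.imread("top0_raw.png")[:,:,::-1].copy()
for k,v in packs(a).items(): print(k,v)
h=cv2.cvtColor(a,cv2.COLOR_RGB2HSV); m=cv2.inRange(h,(20,100,70),(36,255,255)); m[:, :90]=0; m[:,130:]=0
ys,xs=np.nonzero(m); W=world(np.c_[xs,ys],36)[:,:2]
c=W.mean(0); u=np.linalg.svd(W-c)[2][0]; u=u if u[0]<0 else -u
print("pen c",c,"yaw",np.degrees(np.arctan2(u[1],u[0])),"ends",np.sort((W-c)@u)[[0,3,-4,-1]], "perp",np.ptp((W-c)@[-u[1],u[0]]), "tip",world([[101,264]],30))
# scene check
s=cv2.imread("scene0_raw.png")[:,:,::-1].copy(); h=cv2.cvtColor(s,cv2.COLOR_RGB2HSV); m=cv2.inRange(h,(20,100,70),(36,255,255)); m[:,:340]=0; m[:,380:]=0; m[:140]=0;m[180:]=0
ys,xs=np.nonzero(m); W=world(np.c_[xs,ys],34,"scene")[:,:2]; print("scene pen c",W.mean(0))
# tray marks
d=cv2.cvtColor(a,cv2.COLOR_RGB2GRAY); m=(d[185:215,170:265]<75).astype(np.uint8)
n,l,st,ce=cv2.connectedComponentsWithStats(m)
for i in range(1,n):
    if st[i,4]>60: print("mark",st[i,4],ce[i]+[170,185],world([ce[i]+[170,185]],12)[0].round(1))
print("keys", world(np.array([[236,239],[235,263],[235,286]])/1.5625,67).round(1), "cam",world([[314,154],[325,130],[295,140]],60).round(0),"mouse/pinks",world([[155,272]],20),world([[290.7,195],[311,225]],21))
print("orange key",world([[150,167.4]],67),"tab",world([[215.6,217.2]],45))
E
```

```text
red {'brass': array([ 502.2, -355.8]), 'band': array([ 474.4, -356.1]), 'ctr': array([ 486.2, -356. ]), 'yaw': 0.7, 'L': np.float64(27.8)}
blue {'brass': array([ 584.6, -366.2]), 'band': array([ 559.7, -353.4]), 'ctr': array([ 570.3, -358.9]), 'yaw': -27.2, 'L': np.float64(28.0)}
green {'brass': array([ 587. , -270.3]), 'band': array([ 559.7, -263.7]), 'ctr': array([ 571.4, -266.5]), 'yaw': -13.4, 'L': np.float64(28.1)}
pen c [445.84290621 354.3167787 ] yaw 163.43402733089468 ends [-53.25165936 -52.17930943  54.31567322  55.5132045 ] perp 23.82862857400618 tip [[368.06069375 375.51152491  30.        ]]
scene pen c [454.03669002 352.44807359]
mark 250 [227.872 199.692] [553.3  19.   12. ]
mark 260 [249.65 198.85] [555.6 -44.9  12. ]
mark 272 [184.41176471 201.22058824] [549.2 146.9  12. ]
mark 268 [206.29104478 200.30597015] [551.7  82.4  12. ]
keys [[681.2 234.9  67. ]
 [636.4 234.9  67. ]
 [593.9 233.1  67. ]] cam [[ 677. -230.   60.]
 [ 748. -263.   60.]
 [ 719. -176.   60.]] mouse/pinks [[345.43992893 223.48048032  20.        ]] [[ 565.29277244 -164.57766916   21.        ]
 [ 478.10223354 -221.5758559    21.        ]]
orange key [[639.04407094 236.1372476   67.        ]] tab [[498.9434127   50.02611341  45.        ]]
```

```bash
python3 -c "
from h import *
go(443,355,110,163.4); go(443,355,16,163.4)"
```

```text
rows shift [-264.9  -47.6  120.8] turn -6.9 | tcp [219.  504.2 230.8] yaw 156.5 gap 85.1 t 0.1
rows shift [-264.9  -47.6  214.8] turn -6.9 | tcp [219.  504.2 230.8] yaw 156.5 gap 85.1 t 0.1
```

```bash
python3 -m pendant '[[[-33,-6,15],-6.9,0.4],[[-66,-12,30],-6.9,0.4],[[-99,-18,45],-6.9,0.4],[[-132,-24,60],-6.9,0.4],[[-165,-30,75],-6.9,0.4],[[-198,-36,90],-6.9,0.4],[[-231,-42,105],-6.9,0.4],[[-265,-47.6,121],-6.9,0.4]]'; python3 -m pendant '[[[0,0,0],0,0.4],[[0,0,0],0,0.4]]'; python3 -c "
from h import *
go(443,355,16,163.4)
a=grab('t1.png'); s=grab('s1.png','scene')
cv2.imwrite('pics/p1.png',np.hstack([cv2.resize(a[190:290,70:170],(400,400)),cv2.resize(s[110:190,310:390],(400,400))])[:,:,::-1])"
```

```text
clock: 0.77
tcp_pos: [444.2, 354.0, 109.5]
orientation: [-3.141, -0.0, 2.852]
wrist_force: [-0.2, 0.2, 0.2]
finger_gap: 51.5
gripper_force: 0.0
clock: 0.93
tcp_pos: [443.8, 353.9, 109.1]
orientation: [-3.14, -0.001, 2.85]
wrist_force: [-0.7, 0.1, -0.0]
finger_gap: 51.4
gripper_force: 0.0
rows shift [ 1.1  0.8 93.1] turn -0.1 | tcp [443.8 353.9 109.1] yaw 163.3 gap 51.4 t 0.9333
```

View pics/p1.png

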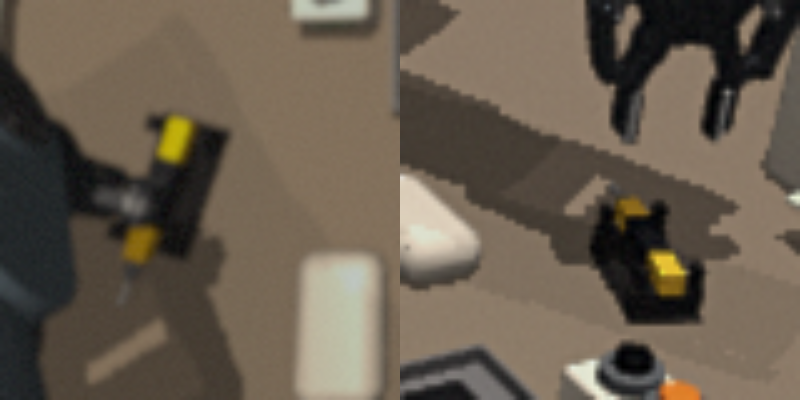

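The open gripper stands over the pen's middle, which is in the left crop at about (150,205). Going down to grip it.

```bash
python3 -m pendant '[[[1,0.8,30],0,0.4],[[1,0.8,60],0,0.4],[[1,0.8,80],0,0.4],[[1,0.8,93],0,0.4],[[1,0.8,93],0,0.4],[[1,0.8,93],0,1],[[1,0.8,93],0,1],[[1,0.8,93],0,1]]' 50; python3 -m pendant '[[[0,0,0],0,1],[[0,0,0],0,1],[[0,0,0],0,1],[[0,0,-10],0,1],[[0,0,-30],0,1],[[0,0,-60],0,1],[[0,0,-74],0,1],[[0,0,-74],0,1]]'; python3 -c "
from h import *
go(502,-435,90,90)
a=grab('t2.png'); s=grab('s2.png','scene')
print(packs(a))
print(pix([[443,355,105]],'scene'))
cv2.imwrite('pics/p2.png',np.hstack([cv2.resize(a[190:290,70:170],(400,400)),cv2.resize(s[90:170,310:390],(400,400))])[:,:,::-1])"
```

```text
clock: 1.7
tcp_pos: [443.1, 356.9, 18.8]
orientation: [3.14, 0.001, 2.852]
wrist_force: [0.2, 3.0, 14.2]
finger_gap: 16.0
gripper_force: 14.6
clock: 2.37
tcp_pos: [444.2, 357.4, 95.7]
orientation: [3.137, 0.004, 2.852]
wrist_force: [0.0, -0.8, 0.0]
finger_gap: 14.6
gripper_force: 48.9
rows shift [-281.5 -743.     5.7] turn 73.4 | tcp [444.2 357.4  95.7] yaw 163.4 gap 14.6 t 2.3667
{'red': {'brass': array([ 502.5, -355.5]), 'band': array([ 474.4, -355.9]), 'ctr': array([ 486.5, -355.7]), 'yaw': 0.7, 'L': np.float64(28.1)}, 'blue': {'brass': array([ 584.6, -366.5]), 'band': array([ 559.7, -353.4]), 'ctr': array([ 570.4, -359. ]), 'yaw': -27.7, 'L': np.float64(28.1)}, 'green': {'brass': array([ 587. , -270.8]), 'band': array([ 559.4, -263.7]), 'ctr': array([ 571.5, -266.8]), 'yaw': -14.4, 'L': np.float64(28.5)}}
[[362.70949029 139.473034  ]]
```

View pics/p2.png

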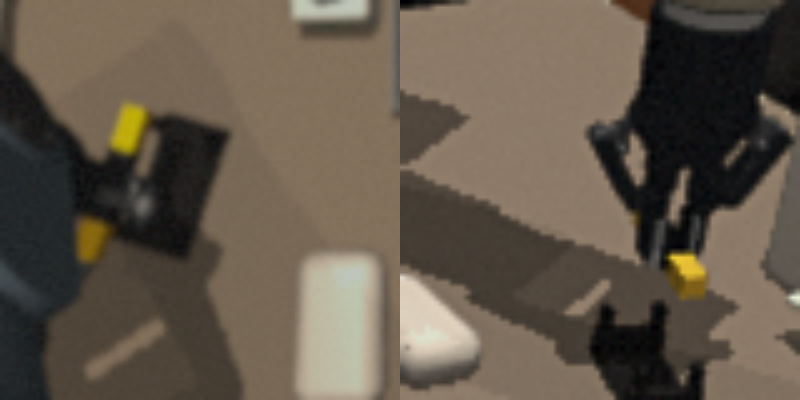

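The pen is held level: its yellow rear end shows at left-crop (130,130) and right-crop (688,275), and the rest is empty. Moving across to the red battery.

```bash
python3 -m pendant '[[[-14,-37,0],0,1],[[-28,-74,0],0,1],[[-42,-111,0],0,1],[[-56,-148,0],0,1],[[-70,-185,0],0,1],[[-84,-222,0],0,1],[[-98,-259,0],0,1],[[-112,-297,0],0,1]]' 50 >/dev/null; python3 -m pendant '[[[-14,-37,0],0,1],[[-28,-74,0],0,1],[[-42,-111,0],0,1],[[-56,-148,0],0,1],[[-70,-185,0],0,1],[[-84,-222,0],0,1],[[-98,-259,0],0,1],[[-112,-297,0],0,1]]' | head -2;  python3 -m pendant '[[[-14,-37,0],7,1],[[-28,-74,0],14,1],[[-42,-111,0],21,1],[[-57,-149,0],28,1],[[-57,-149,0],35,1],[[-57,-149,0],42,1],[[-57,-149,0],49,1],[[-57,-149,0],56,1]]' | head -2; python3 -m pendant '[[[0,0,0],6,1],[[0,0,0],12,1],[[0,0,0],17.4,1],[[0,0,0],17.4,1],[[0,0,0],17.4,1]]';python3 -c "
from h import *
go(502,-440,60,90)
a=grab('t3.png'); s=grab('s3.png','scene')
print(packs(a)); t=readout.get_state()['tcp_pos']; print(pix(t),pix(t,'scene'),pix(t+[0,80,14],'scene'),pix(t+[0,80,14]))
cv2.imwrite('pics/p3.png',np.hstack([cv2.resize(a[180:260,310:390],(400,400),interpolation=cv2.INTER_CUBIC),cv2.resize(s[180:260,100:180],(400,400),interpolation=cv2.INTER_CUBIC)])[:,:,::-1])"
```

```text
clock: 3.8
tcp_pos: [486.8, -278.6, 90.3]
clock: 4.47
tcp_pos: [499.1, -435.7, 89.7]
clock: 4.88
tcp_pos: [499.4, -435.7, 90.3]
orientation: [-3.14, -0.001, 1.574]
wrist_force: [0.0, 0.6, -1.1]
finger_gap: 15.0
gripper_force: 49.0
rows shift [-4.3  2.6 30.3] turn 0.2 | tcp [ 499.4 -435.7   90.3] yaw 90.2 gap 15.0 t 4.8833
{'red': {'brass': array([ 504.5, -354.5]), 'band': array([ 473.9, -357.3]), 'ctr': array([ 488.6, -355.9]), 'yaw': 5.2, 'L': np.float64(30.8)}, 'blue': {'brass': array([ 585.1, -364.5]), 'band': array([ 559.7, -353.4]), 'ctr': array([ 570.5, -358.1]), 'yaw': -23.5, 'L': np.float64(27.8)}, 'green': {'brass': array([ 587. , -270.3]), 'band': array([ 559.7, -263.7]), 'ctr': array([ 571.4, -266.5]), 'yaw': -13.4, 'L': np.float64(28.1)}}
[[393.63825932 215.03275718]] [[115.72703726 204.86547784]] [[146.52237437 193.97946553]] [[365.03530794 214.59547082]]
```

View pics/p3.png

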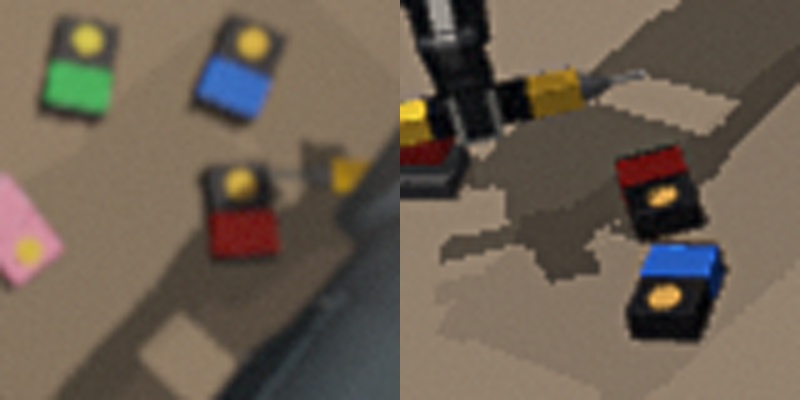

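Tip in view: scene crop (643,75), top crop (270,175), within a pixel of the prediction (80 mm ahead of the TCP, 14 mm above). The brass sits at top crop (240,183). Lowering.

```bash
python3 -m pendant '[[[-5,3,20],0,1],[[-5,3,45],0,1],[[-5,3,65],0,1],[[-5,3,72],0,1],[[-5,3,72],0,1],[[-5,3,72],0,1]]' | head -4;  python3 -m pendant '[[[0,0,2],0,1],[[0,0,2],0,1]]' | grep -E "pos|for"; python3 -m pendant '[[[0,0,2],0,1],[[0,0,2],0,1]]'| grep -E "pos|for";python3 -m pendant '[[[0,0,2],0,1],[[0,0,2],0,1]]'| grep -E "pos|for"; python3 -c "
from h import *
a=grab('t4.png'); s=grab('s4.png','scene')
t=readout.get_state()['tcp_pos']; print(packs(a),pix(t+[0,80,14],'scene'),pix(t+[0,80,14]))
cv2.imwrite('pics/p4.png',np.hstack([cv2.resize(a[180:260,310:390],(400,400),interpolation=cv2.INTER_CUBIC),cv2.resize(s[180:260,100:180],(400,400),interpolation=cv2.INTER_CUBIC)])[:,:,::-1])"
```

```text
clock: 5.48
tcp_pos: [503.0, -441.2, 19.8]
orientation: [3.141, 0.0, 1.572]
wrist_force: [-0.6, -0.1, 0.3]
tcp_pos: [503.2, -441.5, 18.4]
wrist_force: [0.3, 0.6, -0.2]
gripper_force: 49.0
tcp_pos: [502.9, -441.1, 15.6]
wrist_force: [-0.2, 0.0, 0.0]
gripper_force: 49.0
tcp_pos: [502.7, -441.0, 13.1]
wrist_force: [-0.3, -0.8, -0.7]
gripper_force: 49.0
{'red': {'brass': array([ 504.3, -353. ]), 'band': array([ 474.1, -357.3]), 'ctr': array([ 488.4, -355.2]), 'yaw': 8.0, 'L': np.float64(30.4)}, 'blue': {'brass': array([ 585.1, -364.8]), 'band': array([ 559.4, -353.4]), 'ctr': array([ 570.5, -358.3]), 'yaw': -23.8, 'L': np.float64(28.2)}, 'green': {'brass': array([ 587. , -270.3]), 'band': array([ 559.7, -263.5]), 'ctr': array([ 571.5, -266.4]), 'yaw': -14.0, 'L': np.float64(28.1)}} [[149.58495015 217.7391678 ]] [[360.02486617 216.12426169]]
```

View pics/p4.png

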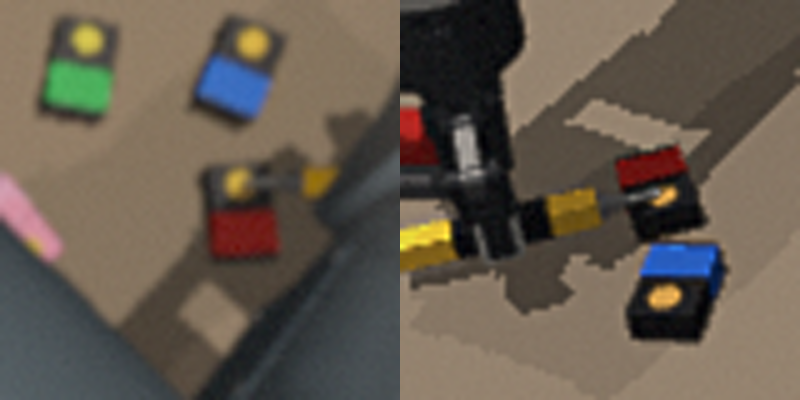

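The tip is just over the brass: scene crop (652,192), top crop (248,183). Stepping down until the force rises.

```bash
for i in 1; do python3 -m pendant '[[[0,0,2],0,1],[[0,0,2],0,1],[[0,0,2],0,1]]' | grep -E "pos|wri"; python3 -m pendant '[[[0,0,2],0,1],[[0,0,2],0,1],[[0,0,2],0,1]]' | grep -E "pos|wri"; done; python3 -c "
from h import *
print(readout.get_state()['ft_torque'])"
```

```text
tcp_pos: [502.9, -441.1, 11.5]
wrist_force: [-0.1, -0.8, 3.1]
tcp_pos: [503.0, -441.2, 9.7]
wrist_force: [-0.5, -0.3, 6.4]
[0.55887369 0.1136472  0.07303916]
```

Contact gave 3 then 6 N, and the torque puts it at the tip. Lifting and moving to blue.

```bash
python3 -m pendant '[[[0,0,0],0,1],[[0,0,0],0,1],[[0,0,-20],0,1],[[0,0,-50],0,1],[[0,0,-60],0,1],[[0,0,-60],0,1]]' | grep -E "pos|wri"; python3 -c "
from h import *
a=grab('t5.png'); print(packs(a)); go(660,-405.5,70,152.5)"
```

```text
tcp_pos: [503.8, -442.1, 71.9]
wrist_force: [-0.2, -0.2, -0.4]
{'red': {'brass': array([ 503.4, -353.3]), 'band': array([ 474.1, -357. ]), 'ctr': array([ 487.5, -355.3]), 'yaw': 7.2, 'L': np.float64(29.5)}, 'blue': {'brass': array([ 585.1, -364.5]), 'band': array([ 559.7, -353.4]), 'ctr': array([ 570.5, -358.1]), 'yaw': -23.5, 'L': np.float64(27.8)}, 'green': {'brass': array([ 587. , -270.8]), 'band': array([ 559.7, -263.7]), 'ctr': array([ 571.5, -266.8]), 'yaw': -14.6, 'L': np.float64(28.2)}}
rows shift [ 3.580e+01  1.569e+02 -1.000e-01] turn -62.5 | tcp [ 503.1 -441.4   69.9] yaw 90.0 gap 14.8 t 7.1333
```

```bash
python3 -m pendant '[[[5,26,0],-7,1],[[10,52,0],-14,1],[[15,78,0],-21,1],[[20,104,0],-28,1],[[25,130,0],-35,1],[[36,157,0],-42,1],[[36,157,0],-49,1],[[36,157,0],-56,1]]' | grep -E "pos|wri"; python3 -m pendant '[[[0,0,10],-6.5,1],[[0,0,20],-6.5,1],[[0,0,30],-6.5,1],[[0,0,30],-6.5,1],[[0,0,30],-6.5,1]]'| grep -E "pos|wri"; python3 -c "
from h import *
a=grab('t6.png'); print(packs(a)); go(660,-405.5,14,152.5)
s=grab('s6.png','scene')
S=readout.get_state();t=S['tcp_pos'];y=S['orientation'][2];p=t+[80*np.cos(y),80*np.sin(y),12]; print(p,pix(p,'scene'),pix(p))
cv2.imwrite('pics/p5.png',np.hstack([cv2.resize(a[150:230,320:400],(400,400),interpolation=cv2.INTER_CUBIC),cv2.resize(s[190:270,110:190],(400,400),interpolation=cv2.INTER_CUBIC)])[:,:,::-1])"
```

```text
tcp_pos: [660.3, -403.3, 66.1]
wrist_force: [-0.7, 0.5, -0.2]
tcp_pos: [659.1, -404.6, 37.6]
wrist_force: [0.5, -0.7, -1.1]
{'green': {'brass': array([ 587.3, -268.8]), 'band': array([ 559.7, -264. ]), 'ctr': array([ 571.5, -266.1]), 'yaw': -9.8, 'L': np.float64(28.0)}}
rows shift [-0.7 -0.3 24.7] turn -0.1 | tcp [ 659.5 -405.    38.7] yaw 152.4 gap 15.0 t 8.2667
[ 588.90522375 -368.10287422   51.42188928] [[149.84141313 231.81534985]] [[363.37444095 184.91337165]]
```

View pics/p5.png

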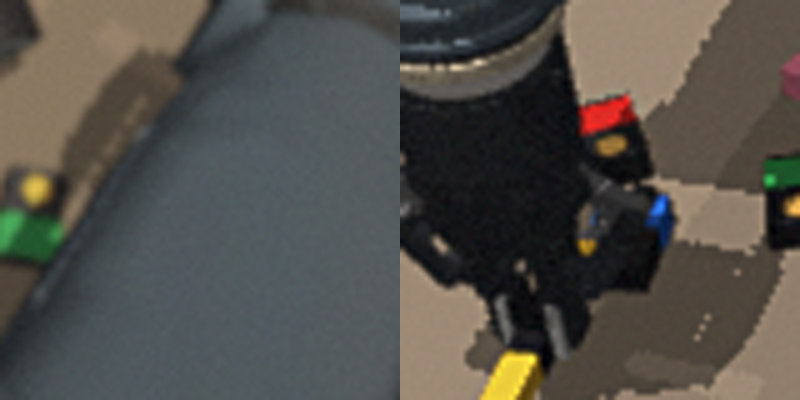

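Both views of the brass are blocked by the arm, but blue's corner at scene crop (655,220) hasn't moved. Pressing from the known geometry.

```bash
python3 -m pendant '[[[-0.5,0,12],0,1],[[-0.5,0,24],0,1],[[-0.5,0,24],0,1],[[-0.5,0,24],0,1]]' | grep -E "pos|wri"; python3 -m pendant '[[[0,0,2],0,1],[[0,0,2],0,1],[[0,0,2],0,1]]' | grep -E "pos|wri"; python3 -m pendant '[[[0,0,2],0,1],[[0,0,2],0,1],[[0,0,2],0,1]]' | grep -E "pos|wri"; python3 -c "
from h import *
print(readout.get_state()['ft_torque'])"
```

```text
tcp_pos: [659.5, -404.7, 13.7]
wrist_force: [1.2, 0.8, -0.3]
tcp_pos: [660.3, -405.3, 13.6]
wrist_force: [-0.2, -0.0, -0.4]
tcp_pos: [660.4, -405.4, 11.6]
wrist_force: [1.0, -1.2, 1.2]
[0.01411682 0.0163101  0.0054281 ]
```

```bash
python3 -m pendant '[[[0,0,2],0,1],[[0,0,2],0,1],[[0,0,2],0,1],[[0,0,2],0,1]]' | grep -E "pos|wri"; python3 -c "
from h import *
print(readout.get_state()['ft_torque'])"; python3 -m pendant '[[[0,0,1],0,1],[[0,0,1],0,1],[[0,0,1],0,1]]' | grep -E "pos|wri";python3 -c "
from h import *
print(readout.get_state()['ft_torque'])"
```

```text
tcp_pos: [660.5, -405.4, 10.0]
wrist_force: [1.2, -0.4, 5.5]
[0.13048096 0.37503006 0.01511482]
tcp_pos: [660.6, -405.5, 9.2]
wrist_force: [0.2, -0.4, 5.4]
[0.15701882 0.38404029 0.02724782]
```

Blue is pressed: 5.4 N at a lever of about 76 mm, so at the tip. Next is green, approached from the -35° direction to stay clear of the camera.

```bash
python3 -m pendant '[[[0,0,0],0,1],[[0,0,-20],0,1],[[0,0,-50],0,1],[[0,0,-60],0,1],[[0,0,-60],0,1]]' | grep -E "pos|wri"; python3 -c "
from h import *
a=grab('t7.png'); print(packs(a)); go(656,-319,70,145)"
```

```text
tcp_pos: [661.5, -406.2, 71.7]
wrist_force: [0.5, -1.4, -1.0]
{'green': {'brass': array([ 587.3, -268.8]), 'band': array([ 559.4, -264.3]), 'ctr': array([ 571.5, -266.3]), 'yaw': -9.2, 'L': np.float64(28.3)}}
rows shift [44.  74.6 -0.8] turn 7.5 | tcp [ 660.6 -405.5   69.2] yaw 152.5 gap 15.1 t 10.2
```

```bash
python3 -m pendant '[[[15,25,0],3,1],[[30,50,0],6,1],[[44,75,0],7.5,1],[[44,75,0],7.5,1],[[44,75,20],7.5,1],[[44,75,40],7.5,1],[[44,75,40],7.5,1],[[44,75,40],7.5,1]]' | grep -E "pos|wri"; python3 -c "
from h import *
a=grab('t8.png'); print(packs(a)); go(656,-319,14,145)
s=grab('s8.png','scene')
S=readout.get_state();t=S['tcp_pos'];y=S['orientation'][2];p=t+[82*np.cos(y),82*np.sin(y),12]; print(p,pix(p,'scene'),pix(p))
cv2.imwrite('pics/p6.png',np.hstack([cv2.resize(a[130:230,280:380],(400,400),interpolation=cv2.INTER_CUBIC),cv2.resize(s[190:270,140:220],(400,400),interpolation=cv2.INTER_CUBIC)])[:,:,::-1])"
```

```text
tcp_pos: [654.5, -317.8, 26.0]
wrist_force: [0.5, 0.4, 0.7]
{}
rows shift [-0.8 -0.2 13.6] turn 0.0 | tcp [ 655.4 -318.4   27.6] yaw 145.0 gap 15.2 t 10.9167
[ 588.73011872 -271.6416299    40.57680595] [[188.21104999 225.91658801]] [[328.52550113 185.75926726]]
```

View pics/p6.png

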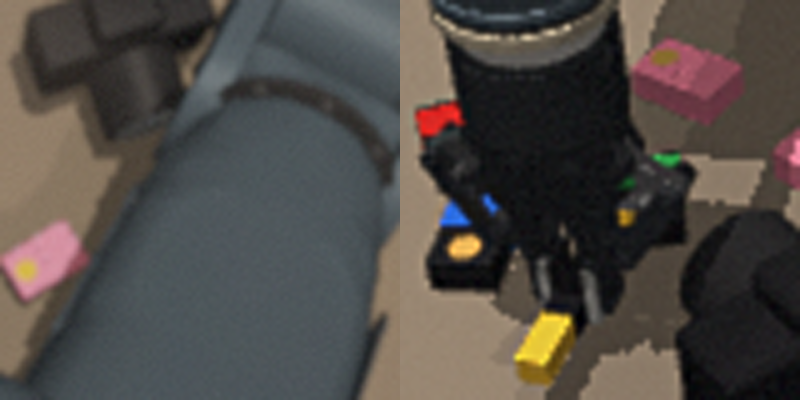

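Green is still there (its corner shows at scene crop (665,158)) and the camera is clear. Pressing.

```bash
python3 -m pendant '[[[-0.8,0,8],0,1],[[-0.8,0,14],0,1],[[-0.8,0,16],0,1],[[-0.8,0,17],0,1],[[-0.8,0,17],0,1],[[-0.8,0,17],0,1]]' | grep -E "pos|wri"; python3 -m pendant '[[[0,0,1.5],0,1],[[0,0,1.5],0,1],[[0,0,1.5],0,1],[[0,0,1.5],0,1]]' | grep -E "pos|wri"; python3 -c "
from h import *
print(readout.get_state()['ft_torque'])"
```

```text
tcp_pos: [656.5, -318.9, 11.5]
wrist_force: [0.1, 0.2, -0.5]
tcp_pos: [656.6, -318.9, 10.2]
wrist_force: [0.3, 0.4, 2.4]
[ 0.20110922  0.19939891 -0.0090752 ]
```

```bash
python3 -m pendant '[[[0,0,2],0,1],[[0,0,2],0,1],[[0,0,2],0,1],[[0,0,2],0,1]]' | grep -E "pos|wri"; python3 -c "
from h import *
print(readout.get_state()['ft_torque'])"; python3 -m pendant '[[[0,0,-20],0,1],[[0,0,-50],0,1],[[0,0,-80],0,1],[[0,0,-90],0,1],[[0,0,-90],0,1]]' | grep -E "pos|wri"; python3 -c "
from h import *
a=grab('t9.png'); print(packs(a)); go(443,355,100,163.4)"
```

```text
tcp_pos: [656.7, -318.9, 8.3]
wrist_force: [-0.6, -0.3, 5.1]
[ 0.2655281   0.41186066 -0.02692406]
tcp_pos: [657.7, -319.5, 100.7]
wrist_force: [-0.0, 0.0, -1.2]
{}
rows shift [561.5 429.7  -1.8] turn -18.4 | tcp [ 656.7 -319.    98.2] yaw 145.0 gap 15.0 t 12.6
```

All three are pressed. Carrying the pen back to the rest.

```bash
python3 -m pendant '[[[0,0,-20],0,1],[[28,21,-20],0,1],[[56,43,-20],0,1],[[84,64,-20],0,1],[[112,86,-20],0,1],[[140,107,-20],0,1],[[168,129,-20],0,1],[[196,150,-20],0,1]]' | grep -E "pos|gap"; python3 -m pendant '[[[28,21,0],0,1],[[56,43,0],0,1],[[84,64,0],0,1],[[112,86,0],0,1],[[140,107,0],0,1],[[168,129,0],0,1],[[196,150,0],0,1],[[224,172,0],0,1]]' | grep -E "pos|gap"; python3 -m pendant '[[[28,21,0],-3,1],[[56,43,0],-6,1],[[84,64,0],-9,1],[[112,86,0],-12,1],[[140,107,0],-15,1],[[140,107,10],-18.4,1],[[140,107,20],-18.4,1],[[140,107,20],-18.4,1]]' | grep -E "pos|gap"; python3 -c "
from h import *
a=grab('t10.png'); print(packs(a)); go(443.1,356.9,60,163.4)
s=grab('s10.png','scene')
cv2.imwrite('pics/p7.png',np.hstack([cv2.resize(a[190:290,70:170],(400,400)),cv2.resize(s[90:170,310:390],(400,400))])[:,:,::-1])"
```

```text
tcp_pos: [580.0, -81.8, 115.5]
finger_gap: 15.0
tcp_pos: [495.0, 186.9, 115.8]
finger_gap: 14.6
tcp_pos: [441.8, 352.5, 94.2]
finger_gap: 14.9
{'red': {'brass': array([ 502.2, -355.5]), 'band': array([ 474.4, -356.1]), 'ctr': array([ 486.2, -355.9]), 'yaw': 1.3, 'L': np.float64(27.8)}, 'blue': {'brass': array([ 584.8, -366.5]), 'band': array([ 559.7, -353.4]), 'ctr': array([ 570.6, -359.1]), 'yaw': -27.5, 'L': np.float64(28.4)}, 'green': {'brass': array([ 587. , -270.8]), 'band': array([ 559.7, -263.5]), 'ctr': array([ 571.5, -266.7]), 'yaw': -15.1, 'L': np.float64(28.3)}}
rows shift [ 0.8  4.6 35.4] turn -0.1 | tcp [442.5 352.3  95.4] yaw 163.3 gap 15.0 t 14.65
```

View pics/p7.png

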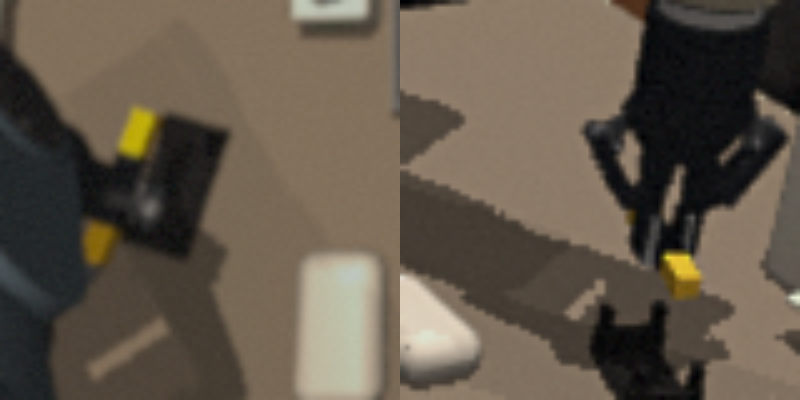

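Same appearance as just after the grasp, with the rest's free middle below the hand (left crop (165,200)). Laying the pen down.

```bash
python3 -m pendant '[[[0.5,4,25],0,1],[[0.5,4,50],0,1],[[0.5,4,65],0,1],[[0.5,4,73],0,1],[[0.5,4,76],0,1],[[0.5,4,76.5],0,1],[[0.5,4,76.5],0,1]]' | grep -E "pos|gap|wri"; python3 -m pendant '[[[0,0,0],0,0.4],[[0,0,0],0,0.4],[[0,0,0],0,0.4],[[0,0,0],0,0.4],[[0,0,-20],0,0.4],[[0,0,-50],0,0.4],[[0,0,-85],0,0.4],[[0,0,-115],0,0.4]]' | grep -E "pos|gap|wri"; python3 -c "
from h import *
go(486,-356,110,0); go(486,-356,110,180)"
```

```text
tcp_pos: [444.8, 357.7, 22.1]
wrist_force: [-0.2, 0.1, -0.8]
finger_gap: 15.0
tcp_pos: [444.2, 357.7, 138.3]
wrist_force: [0.4, 0.9, 0.5]
finger_gap: 51.0
rows shift [-243.7 -672.1   28.3] turn 163.4 | tcp [444.2 357.7 138.3] yaw 163.4 gap 51.0 t 15.95
rows shift [-243.7 -672.1   28.3] turn -16.6 | tcp [444.2 357.7 138.3] yaw 163.4 gap 51.0 t 15.95
```

```bash
python3 -m pendant '[[[-13,-36,0],0,0.3],[[-26,-72,0],0,0.3],[[-39,-108,0],0,0.3],[[-52,-144,0],0,0.3],[[-65,-180,0],0,0.3],[[-78,-216,0],0,0.3],[[-91,-252,0],0,0.3],[[-104,-288,0],0,0.3]]' | grep -E "pos|gap"; python3 -m pendant '[[[-13,-36,0],-3,0.3],[[-26,-72,0],-6,0.3],[[-39,-108,0],-9,0.3],[[-52,-144,0],-12,0.3],[[-65,-180,0],-15,0.3],[[-78,-216,0],-17,0.3],[[-91,-252,0],-17,0.3],[[-104,-288,0],-17,0.3]]' | grep -E "pos|gap";  python3 -m pendant '[[[-34,-90,0],0,0.3],[[-34,-90,0],0,0.3],[[-34,-90,0],0,0.3],[[-34,-90,0],0,0.3],[[-34,-90,0],0,0.3]]' | grep -E "pos|gap"; python3 -c "
from h import *
a=grab('t11.png');s=grab('s11.png','scene'); print(packs(a)); go(486.2,-356,100,181); go(486.2,-356,2,181)
cv2.imwrite('pics/p8.png',np.hstack([cv2.resize(a[190:290,70:170],(400,400)),cv2.resize(s[130:190,330:390],(400,400))])[:,:,::-1])
h=cv2.cvtColor(a,cv2.COLOR_RGB2HSV); m=cv2.inRange(h,(20,100,70),(36,255,255)); m[:, :90]=0; m[:,130:]=0
ys,xs=np.nonzero(m); W=world(np.c_[xs,ys],36)[:,:2]
print('pen c',W.mean(0), 'was 445.8 354.3')"
```

```text
tcp_pos: [461.5, 50.3, 136.6]
finger_gap: 59.6
tcp_pos: [478.9, -255.7, 136.6]
finger_gap: 59.8
tcp_pos: [513.5, -343.5, 135.9]
finger_gap: 59.9
{'green': {'brass': array([ 587. , -269.7]), 'band': array([ 559.7, -263.7]), 'ctr': array([ 571.3, -266.3]), 'yaw': -12.3, 'L': np.float64(27.9)}}
rows shift [ 27.4 -13.4  36.2] turn -0.5 | tcp [ 513.5 -342.3  136.2] yaw -179.5 gap 59.5 t 17.8
rows shift [ 27.4 -13.4 134.2] turn -0.5 | tcp [ 513.5 -342.3  136.2] yaw -179.5 gap 59.5 t 17.8
pen c [447.92022126 355.79046844] was 445.8 354.3
```

View pics/p8.png

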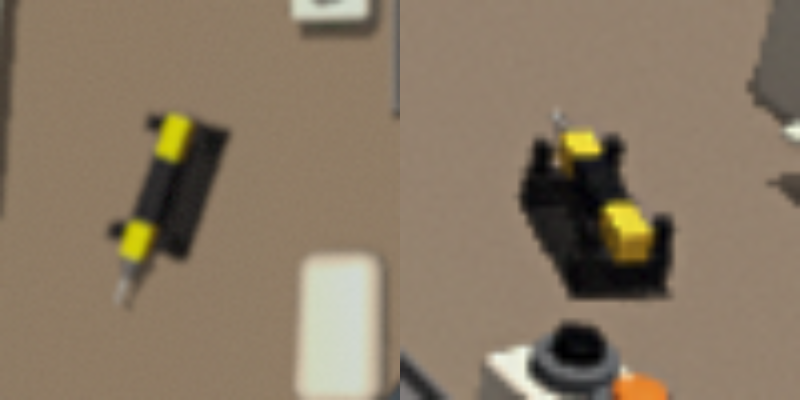

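The pen lies in its saddles between the cheeks, only 2 mm from where it started. Before the red grasp I'll check with the scene camera too.

```bash
cat >> h.py <<'E'
def spacks(s):
    r={}
    for c in ("red","blue","green"):
        for k,p in blobs(s,c,15):
            if 130<p[0]<290 and 150<p[1]<300: r[c]=(int(k),p,world([p],21,"scene")[0,:2].round(1).tolist())
    return r
E
python3 -c "
from h import *
for f in ('s0','s11'):
  s=cv2.imread('scene0_raw.png' if f=='s0' else f+'.png')[:,:,::-1].copy(); print(spacks(s))"
```

```text
{'red': (72, [225.2, 223.6], [592.6, -172.9]), 'blue': (107, [156.2, 232.3], [561.2, -352.9]), 'green': (80, [189.1, 223.9], [559.0, -264.7])}
{'red': (68, [225.6, 223.4], [592.2, -171.7]), 'blue': (110, [156.4, 232.3], [561.4, -352.4]), 'green': (80, [189.1, 223.9], [559.0, -264.7])}
```

```bash
python3 -m pendant '[[[10,-5,12],0,0.3],[[20,-10,25],0,0.3],[[27.4,-13.4,40],0,0.3],[[27.4,-13.4,70],0,0.3],[[27.4,-13.4,80],-0.5,0.3],[[27.4,-13.4,80],-0.5,0.3]]' | grep -E "pos|gap"; python3 -c "
from h import *
a=grab('t12.png');s=grab('s12.png','scene'); print(packs(a),spacks(s)); go(486.2,-356,3,181)"
```

```text
tcp_pos: [485.4, -355.2, 54.3]
finger_gap: 59.6
{'blue': {'brass': array([ 584.6, -366.5]), 'band': array([ 561.1, -350. ]), 'ctr': array([ 571.5, -357.3]), 'yaw': -35.1, 'L': np.float64(28.6)}, 'green': {'brass': array([ 587. , -270.8]), 'band': array([ 559.7, -263.5]), 'ctr': array([ 571.5, -266.7]), 'yaw': -15.1, 'L': np.float64(28.3)}} {'red': (71, [225.5, 223.6], [592.9, -172.2]), 'blue': (108, [156.3, 232.3], [561.3, -352.6]), 'green': (80, [189.1, 223.8], [558.6, -264.6])}
rows shift [ 0.8  0.6 54.1] turn -0.0 | tcp [ 487.  -356.6   57.1] yaw -179.0 gap 59.6 t 18.4
```

```bash
python3 -c "
from h import *
for f in ('scene0_raw','s11','s12'):
  s=cv2.imread(f+'.png')[:,:,::-1].copy(); print([b for b in blobs(s,'red',10) if 130<b[1][0]<180 and 190<b[1][1]<240])"
```

```text
[(np.int32(75), [149.7, 212.8])]
[(np.int32(64), [149.8, 212.7])]
[(np.int32(66), [149.5, 212.9])]
```

Red hasn't moved, so I'll grip it.

```bash
python3 -m pendant '[[[0.8,0.6,20],0,0.3],[[0.8,0.6,40],0,0.3],[[0.8,0.6,50],0,0.3],[[0.8,0.6,53],0,0.3],[[0.8,0.6,53],0,0.3],[[0.8,0.6,53],0,0.9],[[0.8,0.6,53],0,0.9],[[0.8,0.6,53],0,0.9]]' 50 | grep -E "pos|for|gap"; python3 -m pendant '[[[0,0,0],0,0.9],[[0,0,0],0,0.9],[[0,0,-5],0,0.9],[[0,0,-30],0,0.9],[[0,0,-60],0,0.9],[[0,0,-80],0,0.9],[[0,0,-80],0,0.9]]' | grep -E "pos|for|gap"; python3 -c "
from h import *
x=np.array([552.4,50.8]); e=np.array([-.0334,.9994]); 
for k in (-96,-32,32,96): print(k,x+k*e)
p=x-96*e; go(p[0],p[1],90,181.9)"
```

```text
tcp_pos: [486.5, -357.1, 4.9]
wrist_force: [-1.1, 0.4, 6.1]
finger_gap: 35.0
gripper_force: 49.6
tcp_pos: [487.5, -358.0, 88.3]
wrist_force: [1.1, -0.2, -0.7]
finger_gap: 35.5
gripper_force: 49.6
-96 [555.6064 -45.1424]
-32 [553.4688  18.8192]
32 [551.3312  82.7808]
96 [549.1936 146.7424]
rows shift [-73.1 311.7  -1.7] turn -1.0 | tcp [ 487.5 -358.    88.3] yaw -179.1 gap 35.5 t 19.65
```

```bash
python3 -m pendant '[[[-9,38,0],0,0.9],[[-18,77,0],0,0.9],[[-27,116,0],0,0.9],[[-36,155,0],0,0.9],[[-45,194,0],0,0.9],[[-54,233,0],0,0.9],[[-63,272,0],-1,0.9],[[-73,312,0],-1,0.9]]' | grep -E "pos|gap"; python3 -m pendant '[[[0,0,0],0,0.9],[[0,0,20],0,0.9],[[0,0,40],0,0.9],[[0,0,40],0,0.9]]' | grep -E "pos|gap";python3 -c "
from h import *
go(555.6,-45.1,16,181.9)"
```

```text
tcp_pos: [553.4, -41.4, 83.0]
finger_gap: 34.6
tcp_pos: [551.5, -42.7, 40.1]
finger_gap: 34.9
rows shift [-4.  -2.5 24.1] turn 0.0 | tcp [551.5 -42.7  40.1] yaw -178.1 gap 34.9 t 20.65
```

```bash
python3 -m pendant '[[[-4,-2.5,0],0,0.9],[[-4,-2.5,10],0,0.9],[[-4,-2.5,18],0,0.9],[[-4,-2.5,22],0,0.9],[[-4,-2.5,23],0,0.9],[[-4,-2.5,23],0,0.9]]' | grep -E "pos|gap|wri"; python3 -m pendant '[[[0,0,0],0,0.45],[[0,0,0],0,0.45],[[0,0,0],0,0.45],[[0,0,0],0,0.45],[[0,0,-20],0,0.45],[[0,0,-50],0,0.45],[[0,0,-80],0,0.3],[[0,0,-80],0,0.3]]' | grep -E "pos|gap|wri"; python3 -c "
from h import *
a=grab('t13.png'); s=grab('s13.png','scene'); print(packs(a),spacks(s)); go(571,-266.5,90,166)"
```

```text
tcp_pos: [557.6, -45.7, 20.0]
wrist_force: [0.6, 0.3, -0.8]
finger_gap: 34.9
tcp_pos: [560.5, -46.1, 105.6]
wrist_force: [0.3, 1.3, 0.3]
finger_gap: 59.7
{'blue': {'brass': array([ 584.8, -366.2]), 'band': array([ 559.7, -353.4]), 'ctr': array([ 570.6, -359. ]), 'yaw': -27.0, 'L': np.float64(28.2)}, 'green': {'brass': array([ 587. , -270.8]), 'band': array([ 559.7, -263.5]), 'ctr': array([ 571.5, -266.7]), 'yaw': -15.1, 'L': np.float64(28.3)}} {'red': (73, [225.1, 223.7], [592.9, -173.3]), 'blue': (107, [156.2, 232.3], [561.2, -352.9]), 'green': (79, [189.0, 223.8], [558.5, -264.9])}
rows shift [  -5.2 -221.    11.3] turn 15.9 | tcp [558.3 -45.8 101.3] yaw -178.1 gap 59.8 t 21.9167
```

```bash
python3 -m pendant '[[[-1,-37,0],3,0.3],[[-2,-74,0],6,0.3],[[-3,-111,0],9,0.3],[[-4,-148,0],12,0.3],[[-5,-185,0],15,0.3],[[-5,-221,10],15.9,0.3],[[-5,-221,30],15.9,0.3],[[-5,-221,45],15.9,0.3]]' | grep -E "pos|gap"; python3 -m pendant '[[[0,0,0],0,0.3],[[0,0,0],0,0.3]]' | grep -E "pos|gap"; python3 -c "
from h import *
a=grab('t14.png'); s=grab('s14.png','scene'); print(packs(a),spacks(s)); go(571.4,-266.6,3,166)"
```

```text
tcp_pos: [569.1, -268.1, 52.8]
finger_gap: 59.7
tcp_pos: [569.3, -265.9, 53.8]
finger_gap: 59.9
{'red': {'brass': array([575.7, -44.2]), 'band': array([547.5, -46. ]), 'ctr': array([559.8, -45.2]), 'yaw': 3.7, 'L': np.float64(28.3)}} {'red': (88, [224.1, 222.3], [586.4, -174.1]), 'blue': (108, [156.3, 232.3], [561.3, -352.6]), 'green': (77, [189.0, 223.9], [558.9, -264.9])}
rows shift [-1.  -0.2 52.7] turn 0.1 | tcp [ 570.5 -266.2   55.7] yaw 166.1 gap 59.8 t 22.85
```

```bash
python3 -m pendant '[[[-1,0,20],0,0.3],[[-1,0,38],0,0.3],[[-1,0,48],0,0.3],[[-1,0,52],0,0.3],[[-1,0,52],0,0.3],[[-1,0,52],0,0.9],[[-1,0,52],0,0.9],[[-1,0,52],0,0.9]]' 50 | grep -E "pos|for|gap"; python3 -m pendant '[[[0,0,0],0,0.9],[[0,0,0],0,0.9],[[0,0,-5],0,0.9],[[0,0,-30],0,0.9],[[0,0,-60],0,0.9],[[0,0,-80],0,0.9],[[0,0,-80],0,0.9]]' | grep -E "pos|for|gap"; python3 -c "
from h import *
go(553.5,18.8,90,181.9)"
```

```text
tcp_pos: [571.9, -267.0, 4.8]
wrist_force: [-0.1, 0.9, 7.3]
finger_gap: 34.9
gripper_force: 50.0
tcp_pos: [573.2, -267.7, 88.3]
wrist_force: [0.2, -0.6, -1.3]
finger_gap: 34.6
gripper_force: 49.8
rows shift [ 88.3 273.3  -1.7] turn -15.9 | tcp [ 573.2 -267.7   88.3] yaw 166.0 gap 34.6 t 24.1
```

```bash
python3 -m pendant '[[[12,36,0],-3,0.9],[[24,72,0],-6,0.9],[[36,108,0],-9,0.9],[[48,144,0],-12,0.9],[[60,180,0],-15.9,0.9],[[72,216,0],-15.9,0.9],[[84,252,0],-15.9,0.9],[[88,273,0],-15.9,0.9]]' | grep -E "pos|gap"; python3 -m pendant '[[[0,0,0],0,0.9],[[0,0,20],0,0.9],[[0,0,40],0,0.9],[[0,0,40],0,0.9],[[0,0,40],0,0.9]]' | grep -E "pos|gap";python3 -c "
from h import *
go(553.5,18.8,17,181.9)"
```

```text
tcp_pos: [550.3, 22.8, 82.9]
finger_gap: 35.1
tcp_pos: [551.1, 19.2, 42.7]
finger_gap: 34.7
rows shift [-2.4 -0.4 25.7] turn -0.0 | tcp [551.1  19.2  42.7] yaw -178.1 gap 34.7 t 25.1833
```

```bash
python3 -m pendant '[[[-2,0,10],0,0.9],[[-2,0,18],0,0.9],[[-2,0,22],0,0.9],[[-2,0,24.5],0,0.9],[[-2,0,24.5],0,0.9],[[-2,0,24.5],0,0.9]]' | grep -E "pos|gap|wri"; python3 -m pendant '[[[0,0,0],0,0.45],[[0,0,0],0,0.45],[[0,0,0],0,0.45],[[0,0,0],0,0.45],[[0,0,-20],0,0.45],[[0,0,-50],0,0.45],[[0,0,-80],0,0.3],[[0,0,-80],0,0.3]]' | grep -E "pos|gap|wri"; python3 -c "
from h import *
a=grab('t15.png'); s=grab('s15.png','scene'); print(packs(a),spacks(s)); go(570.5,-359,90,153)"
```

```text
tcp_pos: [553.8, 19.6, 18.9]
wrist_force: [0.5, -0.3, -1.0]
finger_gap: 34.9
tcp_pos: [556.4, 19.5, 104.0]
wrist_force: [0.5, 0.4, 1.3]
finger_gap: 59.8
{'red': {'brass': array([575.4, -44.5]), 'band': array([547.5, -46. ]), 'ctr': array([559.5, -45.4]), 'yaw': 3.1, 'L': np.float64(28.0)}, 'blue': {'brass': array([ 584.6, -365.9]), 'band': array([ 559.7, -353.7]), 'ctr': array([ 570.2, -358.9]), 'yaw': -26.1, 'L': np.float64(27.7)}} {'red': (71, [225.3, 223.6], [592.7, -172.7]), 'blue': (106, [156.2, 232.2], [560.8, -352.8]), 'green': (68, [281.2, 195.0], [527.8, 23.2])}
rows shift [  -3.5 -378.9    9.8] turn 28.9 | tcp [554.3  19.6  99.8] yaw -178.1 gap 59.6 t 26.45
```

```bash
python3 -m pendant '[[[0,-38,0],3,0.3],[[-1,-76,0],6,0.3],[[-1,-114,0],9,0.3],[[-2,-152,0],12,0.3],[[-2,-190,0],15,0.3],[[-3,-228,0],18,0.3],[[-3,-266,0],21,0.3],[[-3,-304,0],24,0.3]]' | grep -E "pos|gap"; python3 -c "
from h import *
go(570.4,-359,50,153)"
```

```text
tcp_pos: [566.0, -285.7, 97.2]
finger_gap: 59.9
rows shift [-31.8 -66.2  47.2] turn 4.8 | tcp [ 566.  -285.7   97.2] yaw 157.8 gap 59.9 t 27.1167
```

```bash
python3 -m pendant '[[[-16,-33,10],2.5,0.3],[[-32,-66,20],4.8,0.3],[[-32,-66,40],4.8,0.3],[[-32,-66,46],4.8,0.3],[[-32,-66,46],4.8,0.3],[[-32,-66,46],4.8,0.3]]' | grep -E "pos|gap"; python3 -c "
from h import *
a=grab('t16.png'); s=grab('s16.png','scene'); print(packs(a),spacks(s)); go(570.4,-359,3,153)"
```

```text
tcp_pos: [571.5, -356.1, 52.1]
finger_gap: 59.8
{'red': {'brass': array([576. , -44.2]), 'band': array([547.5, -46. ]), 'ctr': array([560.1, -45.2]), 'yaw': 3.7, 'L': np.float64(28.6)}, 'green': {'brass': array([571.2,  21.8]), 'band': array([543. ,  17.9]), 'ctr': array([555.4,  19.6]), 'yaw': 7.7, 'L': np.float64(28.5)}} {'red': (70, [225.2, 223.8], [593.4, -173.2]), 'blue': (111, [156.3, 232.3], [561.3, -352.6]), 'green': (86, [280.5, 195.4], [528.9, 20.4])}
rows shift [ 0.6 -3.1 50.6] turn 0.2 | tcp [ 572.3 -356.5   53.6] yaw 153.2 gap 60.1 t 27.7167
```

```bash
python3 -m pendant '[[[0.6,-3.1,20],0,0.3],[[0.6,-3.1,38],0,0.3],[[0.6,-3.1,46],0,0.3],[[0.6,-3.1,50],0,0.3],[[0.6,-3.1,50],0,0.3],[[0.6,-3.1,50],0,0.9],[[0.6,-3.1,50],0,0.9],[[0.6,-3.1,50],0,0.9]]' 50 | grep -E "pos|for|gap"; python3 -m pendant '[[[0,0,0],0,0.9],[[0,0,0],0,0.9],[[0,0,-5],0,0.9],[[0,0,-30],0,0.9],[[0,0,-60],0,0.9],[[0,0,-80],0,0.9],[[0,0,-80],0,0.9]]' | grep -E "pos|for|gap"; python3 -c "
from h import *
go(552,82.8,90,181.9)"
```

```text
tcp_pos: [570.6, -360.2, 4.4]
wrist_force: [-0.9, 0.5, 5.8]
finger_gap: 35.3
gripper_force: 49.7
tcp_pos: [571.7, -361.2, 88.1]
wrist_force: [0.1, -0.5, -0.1]
finger_gap: 35.4
gripper_force: 49.4
rows shift [218.3 387.1  -1.9] turn -28.8 | tcp [ 571.7 -361.2   88.1] yaw 153.1 gap 35.4 t 28.9667
```

```bash
python3 -m pendant '[[[18,32,0],0,0.9],[[36,64,0],0,0.9],[[54,97,0],0,0.9],[[72,129,0],0,0.9],[[90,161,0],0,0.9],[[109,193,0],0,0.9],[[127,226,0],0,0.9],[[145,258,0],0,0.9]]' | grep -E "pos|gap"; python3 -m pendant '[[[18,32,0],-7,0.9],[[36,64,0],-14,0.9],[[54,97,0],-21,0.9],[[73,129,0],-28.8,0.9],[[73,129,0],-28.8,0.9],[[73,129,20],-28.8,0.9],[[73,129,40],-28.8,0.9],[[73,129,40],-28.8,0.9]]' | grep -E "pos|gap";python3 -c "
from h import *
a=grab('t17.png');print(packs(a)); go(552,82.8,17,181.9)"
```

```text
tcp_pos: [556.4, -62.3, 82.5]
finger_gap: 35.3
tcp_pos: [548.1, 83.8, 39.6]
finger_gap: 35.0
{'red': {'brass': array([575.7, -44.2]), 'band': array([547.5, -46. ]), 'ctr': array([559.8, -45.2]), 'yaw': 3.7, 'L': np.float64(28.3)}, 'green': {'brass': array([571.2,  22.3]), 'band': array([543.3,  17.9]), 'ctr': array([555.4,  19.9]), 'yaw': 9.0, 'L': np.float64(28.3)}}
rows shift [-3.  -1.  24.2] turn 0.0 | tcp [548.9  83.7  41.2] yaw -178.1 gap 34.9 t 30.35
```

```bash
python3 -m pendant '[[[-3,-1,10],0,0.9],[[-3,-1,16],0,0.9],[[-3,-1,21],0,0.9],[[-3,-1,23.5],0,0.9],[[-3,-1,23.5],0,0.9],[[-3,-1,23.5],0,0.9]]' | grep -E "pos|gap|wri"; python3 -m pendant '[[[0,0,0],0,0.45],[[0,0,0],0,0.45],[[0,0,0],0,0.45],[[0,0,0],0,0.45],[[0,0,-20],0,0.45],[[0,0,-50],0,0.45],[[0,0,-80],0,0.45],[[0,0,-80],0,1]]' | grep -E "pos|gap|wri"; python3 -m pendant '[[[40,0,0],0,1],[[80,0,0],0,1],[[110,32,0],0,1],[[110,32,0],0,1]]' | grep -E "pos|gap|wri"; python3 -c "
from h import *
a=grab('t18.png'); s=grab('s18.png','scene'); print(packs(a),spacks(s)); go(470,48,25,181.9)
cv2.imwrite('pics/p9.png',np.hstack([cv2.resize(a[130:240,140:280],(400,314),interpolation=cv2.INTER_CUBIC),cv2.resize(s[150:260,230:390],(400,314),interpolation=cv2.INTER_CUBIC)])[:,:,::-1])"
```

```text
tcp_pos: [553.5, 83.0, 19.4]
wrist_force: [0.3, 0.0, -1.2]
finger_gap: 35.2
tcp_pos: [556.1, 83.3, 104.6]
wrist_force: [0.6, -0.2, 0.5]
finger_gap: 36.4
tcp_pos: [437.3, 113.0, 98.8]
wrist_force: [0.4, -0.4, -0.0]
finger_gap: 0.0
{'red': {'brass': array([590.2, -50. ]), 'band': array([561.3, -51.8]), 'ctr': array([574.2, -51. ]), 'yaw': 3.6, 'L': np.float64(29.0)}, 'blue': {'brass': array([573.2,  86.5]), 'band': array([545. ,  82.1]), 'ctr': array([557.4,  84. ]), 'yaw': 8.8, 'L': np.float64(28.6)}, 'green': {'brass': array([573.3,  22.4]), 'band': array([545.3,  18. ]), 'ctr': array([557.5,  19.9]), 'yaw': 8.9, 'L': np.float64(28.3)}} {'red': (70, [225.3, 223.5], [592.3, -172.5]), 'green': (80, [280.9, 195.5], [529.8, 21.3])}
rows shift [-25.8 -64.9  74.5] turn 0.1 | tcp [441.9 112.   99.5] yaw -178.0 gap 0.3 t 31.95
```

View pics/p9.png

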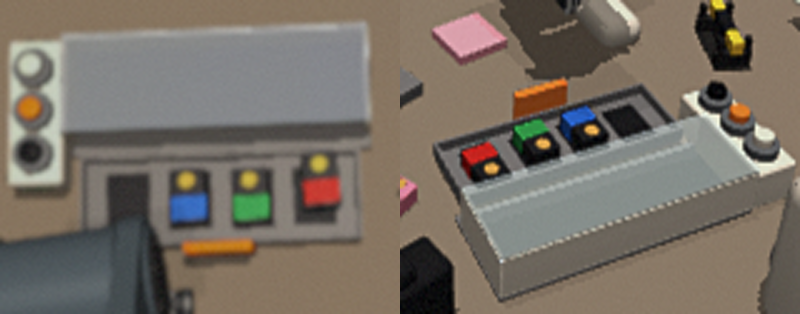

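Three batteries are in the tray, in the left crop at blue (188,195), green (249,195) and red (320,180). Red has been knocked about 15 mm towards the hood and may be riding on the tray wall, so I'll enlarge that area.

```bash
python3 -c "
from h import *
a=cv2.imread('t18.png'); s=cv2.imread('s18.png')
cv2.imwrite('pics/p10.png',np.hstack([cv2.resize(a[180:220,230:270],(400,400),interpolation=cv2.INTER_CUBIC),cv2.resize(s[185:225,242:282],(400,400),interpolation=cv2.INTER_CUBIC)]))
for z in (24,33): print(z,[(k,world([pix([[*v['brass'],21]])[0]],z)[0].round(1), world([pix([[*v['band'],21]])[0]],z)[0].round(1)) for k,v in packs(a[:,:,::-1].copy()).items()])"
```

```text
24 [('red', array([589.7, -50.1,  24. ]), array([560.9, -51.9,  24. ])), ('blue', array([572.7,  86. ,  24. ]), array([544.6,  81.6,  24. ])), ('green', array([572.8,  22.1,  24. ]), array([544.9,  17.7,  24. ]))]
33 [('red', array([588.2, -50.4,  33. ]), array([559.6, -52.2,  33. ])), ('blue', array([571.3,  84.6,  33. ]), array([543.4,  80.3,  33. ])), ('green', array([571.4,  21.2,  33. ]), array([543.7,  16.8,  33. ]))]
```

View pics/p10.png

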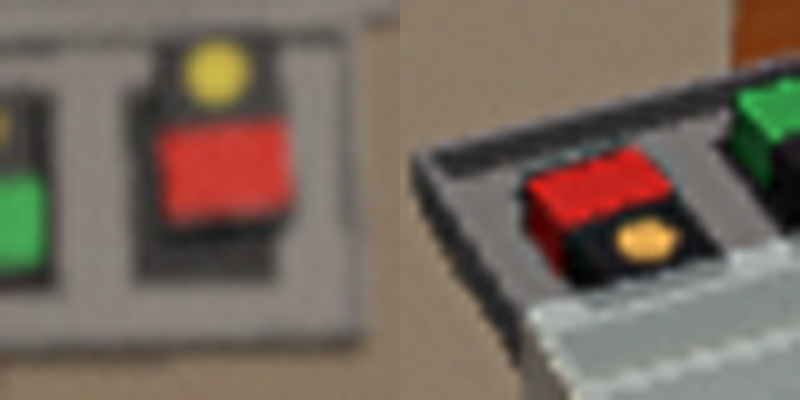

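Red lies flat against the far wall, with its band level in both views. It is inside the tray and well within tolerance, so I'll leave it and push the tray home.

```bash
python3 -m pendant '[[[-10,-30,10],0,1],[[-26,-65,20],0,1],[[-26,-65,45],0,1],[[-26,-65,70],0,1],[[-26,-65,74],0,1],[[-26,-65,74],0,1]]' 50| grep -E "pos|wri"; python3 -m pendant '[[[-5,0,0],0,1],[[-10,0,0],0,1],[[-15,0,0],0,1],[[-20,0,0],0,1],[[-25,0,0],0,1],[[-30,0,0],0,1],[[-35,0,0],0,1],[[-40,0,0],0,1]]'| grep -E "pos|wri"; python3 -m pendant '[[[-5,0,0],0,1],[[-10,0,0],0,1],[[-15,0,0],0,1],[[-20,0,0],0,1],[[-25,0,0],0,1],[[-30,0,0],0,1],[[-35,0,0],0,1],[[-40,0,0],0,1]]'| grep -E "pos|wri"; python3 -c "
from h import *
a=grab('t19.png'); print(packs(a)); go(603,54,25,181.9)"
```

```text
tcp_pos: [470.4, 46.8, 24.2]
wrist_force: [1.0, 0.0, 1.5]
tcp_pos: [511.0, 48.6, 25.4]
wrist_force: [-1.2, 0.3, 0.9]
tcp_pos: [550.9, 49.9, 25.3]
wrist_force: [-2.0, -0.3, 2.3]
{}
rows shift [-51.1   2.4   0.4] turn 0.0 | tcp [552.   49.9  25.4] yaw -178.1 gap -0.2 t 33.8333
```

```bash
python3 -m pendant '[[[-5,0,0],0,1],[[-10,0,0],0,1],[[-15,0,0],0,1],[[-20,0,0],0,1],[[-25,0,0],0,1],[[-30,0,0],0,1],[[-35,0,0],0,1],[[-38,0,0],0,1]]'| grep -E "pos|wri";  python3 -m pendant '[[[-3,0,0],0,1],[[-6,0,0],0,1],[[-8,0,0],0,1],[[-8,0,0],0,1]]'| grep -E "pos|wri"; python3 -m pendant '[[[-2,0,0],0,1],[[-4,0,0],0,1],[[-4,0,0],0,1]]'| grep -E "pos|wri"
```

```text
tcp_pos: [589.1, 51.2, 25.3]
wrist_force: [-1.9, -0.2, 0.3]
tcp_pos: [594.2, 51.4, 25.1]
wrist_force: [-15.1, -1.2, 10.3]
tcp_pos: [594.2, 51.4, 25.0]
wrist_force: [-38.3, -3.8, 29.4]
```

The tray has hit a hard stop. Backing off and looking.

```bash
python3 -m pendant '[[[15,0,0],0,1],[[25,0,0],0,1],[[40,0,0],0,1],[[70,0,-30],0,1],[[110,0,-60],0,1],[[150,0,-80],0,1],[[180,0,-80],0,1]]'| grep -E "pos|wri"; python3 -c "
from h import *
a=grab('t20.png'); s=grab('s20.png','scene'); print(blobs(a,'orange',10),packs(a))
for k,p in blobs(a,'orange',10): print(world([p],45),world([p],52),world([p],67))
cv2.imwrite('pics/p11.png',np.hstack([cv2.resize(a[130:240,140:280],(400,314),interpolation=cv2.INTER_CUBIC),cv2.resize(s[150:260,230:390],(400,314),interpolation=cv2.INTER_CUBIC)])[:,:,::-1])"
```

```text
tcp_pos: [421.3, 45.6, 107.8]
wrist_force: [0.2, 0.1, 0.2]
[(np.int32(41), [150.0, 167.4]), (np.int32(105), [215.3, 178.0])] {}
[[643.94171543 242.79806302  45.        ]] [[642.38337401 240.67871266  52.        ]] [[639.04407094 236.1372476   67.        ]]
[[611.86750945  52.68441605  45.        ]] [[610.51237483  51.76953471  52.        ]] [[607.60851493  49.80907468  67.        ]]
```

View pics/p11.png

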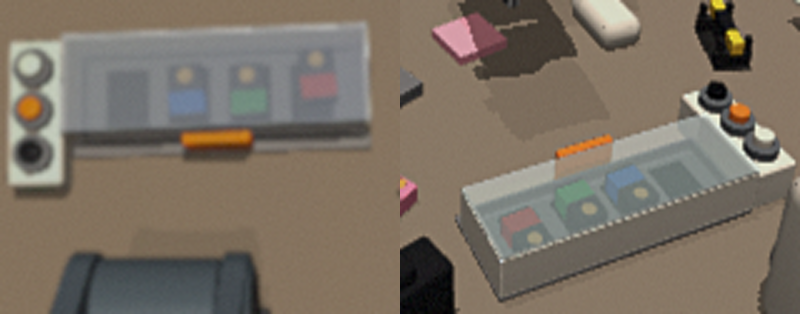

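The tray is under the hood with all three batteries visible through the roof: left crop red (318,80), green (248,95), blue (187,95). To confirm it is home, I'll compare the tab with the roof's front edge.

```bash
python3 -c "
from h import *
a=cv2.imread('t20.png')[:,:,::-1].astype(int)
for r in range(165,188): print(r,a[r,185],a[r,215],a[r,245], world([[215,r]],53)[0,0].round(1), world([[185,r],[245,r]],56)[:,0].round(1))
a0=cv2.imread('top0_raw.png')[:,:,::-1].astype(int)
print([(r,a0[r,215].tolist(),a0[r,185].tolist()) for r in range(168,186)])"
```

```text
165 [108 111 115] [132 136 137] [115 117 121] 648.3 [648.  647.1]
166 [113 116 121] [132 133 137] [113 116 121] 645.3 [645.1 644.2]
167 [111 114 116] [131 136 137] [110 113 118] 642.4 [642.2 641.3]
168 [112 116 118] [132 135 137] [113 116 121] 639.5 [639.2 638.4]
169 [110 113 117] [130 133 137] [114 117 123] 636.6 [636.3 635.5]
170 [112 115 117] [132 134 137] [113 118 122] 633.6 [633.4 632.6]
171 [112 114 119] [131 135 138] [113 117 121] 630.7 [630.5 629.7]
172 [114 116 120] [131 134 137] [107 110 112] 627.8 [627.6 626.8]
173 [115 118 121] [115 115 119] [85 85 85] 624.9 [624.6 623.9]
174 [109 112 114] [91 92 91] [78 75 72] 622.0 [621.7 621. ]
175 [92 94 90] [106  79  66] [73 71 69] 619.0 [618.8 618.1]
176 [80 76 72] [151  95  46] [71 69 64] 616.1 [615.9 615.2]
177 [77 72 67] [186 117  30] [61 58 53] 613.2 [613.  612.3]
178 [68 62 60] [193 124  27] [80 74 69] 610.3 [610.1 609.4]
179 [62 60 58] [170 107  24] [105  99  94] 607.4 [607.2 606.5]
180 [76 72 68] [126  72  17] [123 115 110] 604.5 [604.3 603.6]
181 [98 93 87] [89 45 18] [122 115 107] 601.6 [601.4 600.7]
182 [120 113 107] [79 5
[... 351 characters left out ...]
.1 583.4]
[(168, [127, 130, 133], [127, 129, 130]), (169, [125, 129, 131], [126, 129, 129]), (170, [128, 130, 134], [128, 129, 131]), (171, [128, 129, 133], [127, 128, 130]), (172, [123, 126, 128], [128, 132, 133]), (173, [112, 113, 116], [124, 125, 129]), (174, [88, 88, 87], [113, 115, 117]), (175, [74, 72, 69], [90, 89, 88]), (176, [73, 70, 65], [78, 74, 71]), (177, [74, 71, 64], [72, 67, 62]), (178, [73, 71, 66], [72, 69, 65]), (179, [78, 75, 69], [71, 68, 63]), (180, [101, 96, 90], [79, 74, 69]), (181, [115, 110, 105], [95, 90, 83]), (182, [117, 110, 105], [114, 107, 100]), (183, [113, 106, 98], [114, 108, 101]), (184, [108, 101, 91], [113, 107, 99]), (185, [101, 95, 89], [109, 99, 94])]
```

The roof edge is at x≈623 and the tab's rear edge at x≈618. The 4.5 mm gap matches the home geometry, so the tray is home. Now the keys.

```bash
python3 -c "
from h import *
a=cv2.imread('t20.png')[:,:,::-1].copy(); g=cv2.cvtColor(a,cv2.COLOR_RGB2GRAY)
c=cv2.resize(g[140:195,140:166],None,fx=8,fy=8,interpolation=cv2.INTER_CUBIC)
h=cv2.HoughCircles(c,cv2.HOUGH_GRADIENT,1,80,param1=80,param2=12,minRadius=24,maxRadius=64); 
for q in h[0]: p=(q[:2]+.5)/8-.5+[140,140]; print(p,q[2]/8,world([p],67)[0].round(1))
go(682.5,237.5,100,181.9)"
```

```text
[151. 183.] 7.1 [594.  231.4  67. ]
[151.125 168.25 ] 6.9125 [636.6 232.8  67. ]
rows shift [-273.2  182.7    5.9] turn 0.0 | tcp [415.6  45.7 105.9] yaw -178.1 gap -0.1 t 35.7667
```

```bash
python3 -m pendant '[[[-34,23,0],0,1],[[-68,46,0],0,1],[[-102,68,0],0,1],[[-136,91,0],0,1],[[-170,114,0],0,1],[[-204,137,0],0,1],[[-238,160,0],0,1],[[-273,182,6],0,1]]'| grep -E "pos|wri"; python3 -m pendant '[[[0,0,0],0,1],[[0,0,0],0,1],[[0,0,10],0,1]]'| grep -E "pos|wri"; python3 -c "
from h import *
a=grab('t21.png'); s=grab('s21.png','scene'); go(682.5,236.7,72,181.9)
t=readout.get_state()['tcp_pos'];print(pix(t,'scene'),pix([[682.5,236.7,67]],'scene'))
cv2.imwrite('pics/p12.png',cv2.resize(s[150:230,330:410],(500,500),interpolation=cv2.INTER_CUBIC)[:,:,::-1])"
```

```text
tcp_pos: [689.6, 238.5, 100.5]
wrist_force: [1.3, -1.4, 0.9]
tcp_pos: [687.9, 236.6, 90.4]
wrist_force: [0.7, -0.3, 0.7]
rows shift [ 3.4  1.1 15.9] turn -0.0 | tcp [685.9 235.7  87.9] yaw -178.1 gap 0.1 t 36.7833
[[376.25998837 191.33296161]] [[374.34678335 196.60881064]]
```

View pics/p12.png

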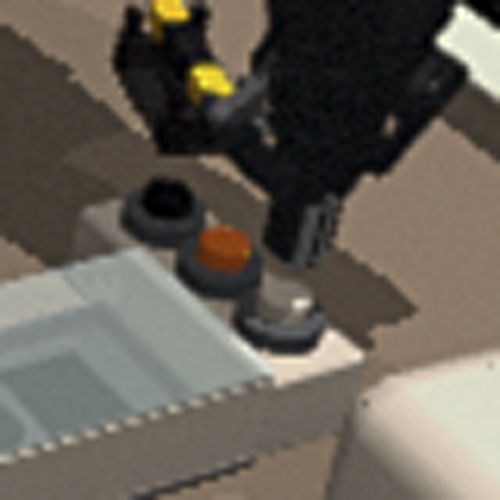

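The fingers hang over the white key: its cap is at crop (282,297), within 1 px of the predicted spot. Pressing it.

```bash
python3 -m pendant '[[[2.5,1,5],0,1],[[2.5,1,12],0,1],[[2.5,1,17],0,1],[[2.5,1,19],0,1],[[2.5,1,19],0,1]]'| grep -E "pos|wri"; python3 -m pendant '[[[0,0,2],0,1],[[0,0,4],0,1],[[0,0,4],0,1]]'| grep -E "pos|wri"; python3 -m pendant '[[[0,0,1],0,1],[[0,0,2],0,1],[[0,0,2],0,1]]'| grep -E "pos|wri"
```

```text
tcp_pos: [684.3, 237.3, 69.6]
wrist_force: [-1.0, -0.0, 0.6]
tcp_pos: [684.9, 237.5, 66.3]
wrist_force: [-0.1, -0.2, 2.0]
tcp_pos: [684.9, 237.5, 64.5]
wrist_force: [-0.1, 0.2, 3.0]
```

```bash
python3 -m pendant '[[[0,0,2],0,1],[[0,0,3],0,1],[[0,0,3],0,1],[[0,0,3],0,1]]'| grep -E "pos|wri"; python3 -m pendant '[[[0,0,1],0,1],[[0,0,2],0,1],[[0,0,2],0,1],[[0,0,2],0,1]]'| grep -E "pos|wri"
```

```text
tcp_pos: [684.9, 237.5, 61.5]
wrist_force: [0.5, -0.7, 3.8]
tcp_pos: [685.0, 237.5, 60.9]
wrist_force: [-4.9, -1.9, 14.6]
```

White went right down: it hit its stop at z=61 and the force rose. On to orange.

```bash
python3 -m pendant '[[[0,0,-10],0,1],[[0,0,-25],0,1],[[0,0,-25],0,1],[[22,0,-25],0,1],[[45,0,-25],0,1],[[45,0,-25],0,1],[[45,0,-25],0,1]]'| grep -E "pos|wri"; python3 -c "
from h import *
go(639.5,235.3,70,181.9)"
```

```text
tcp_pos: [639.0, 236.1, 84.4]
wrist_force: [0.6, -0.0, 0.1]
rows shift [-0.5 -0.8 14.4] turn 0.0 | tcp [639.  236.1  84.4] yaw -178.1 gap 0.1 t 38.95
```

```bash
python3 -m pendant '[[[0,0,8],0,1],[[0,0,14],0,1],[[0,0,16],0,1],[[0,0,18],0,1],[[0,0,20],0,1],[[0,0,22],0,1],[[0,0,22],0,1],[[0,0,22],0,1]]'| grep -E "pos|wri"; python3 -m pendant '[[[0,0,1],0,1],[[0,0,2],0,1],[[0,0,2],0,1],[[0,0,2],0,1]]'| grep -E "pos|wri"
```

```text
tcp_pos: [639.8, 235.8, 62.5]
wrist_force: [-1.9, -1.9, 4.6]
tcp_pos: [639.9, 235.9, 61.1]
wrist_force: [-4.0, -3.2, 9.4]
```

Orange is right down too. Next black.

```bash
python3 -m pendant '[[[0,0,-10],0,1],[[0,0,-25],0,1],[[0,0,-25],0,1],[[22,0,-25],0,1],[[44.5,0,-25],0,1],[[44.5,0,-25],0,1],[[44.5,0,-25],0,1]]'| grep -E "pos|wri"; python3 -m pendant '[[[0,0,8],0,1],[[0,0,14],0,1],[[0,0,16],0,1],[[0,0,18],0,1],[[0,0,20],0,1],[[0,0,22],0,1],[[0,0,22],0,1],[[0,0,22],0,1]]'| grep -E "pos|wri"; python3 -m pendant '[[[0,0,1],0,1],[[0,0,2],0,1],[[0,0,2],0,1],[[0,0,2],0,1]]'| grep -E "pos|wri"
```

```text
tcp_pos: [594.9, 234.8, 85.9]
wrist_force: [1.3, 0.1, 0.5]
tcp_pos: [595.3, 234.3, 63.4]
wrist_force: [-1.3, -1.8, 2.9]
tcp_pos: [595.4, 234.4, 61.5]
wrist_force: [-0.6, -2.2, 3.6]
```

```bash
python3 -m pendant '[[[0,0,1],0,1],[[0,0,1.5],0,1],[[0,0,1.5],0,1],[[0,0,1.5],0,1]]'| grep -E "pos|wri"; python3 -m pendant '[[[0,0,-15],0,1],[[0,0,-45],0,1],[[0,0,-85],0,1],[[40,0,-110],0,1],[[80,0,-110],0,1],[[120,0,-110],0,1],[[160,0,-110],0,1],[[160,0,-110],0,1]]'| grep -E "pos|wri"; python3 -m pendant '[[[0,0,0],0,1],[[0,0,0],0,1],[[0,0,0],0,1],[[0,0,0],0,1],[[0,0,0],0,1],[[0,0,0],0,1]]'| grep -E "pos|clock"; python3 -c "
from h import *
a=grab('t22.png'); s=grab('s22.png','scene')
cv2.imwrite('pics/p13.png',np.hstack([cv2.resize(a[130:290,60:320],(400,246*1),interpolation=cv2.INTER_CUBIC),cv2.resize(s[130:260,190:400],(400,246),interpolation=cv2.INTER_CUBIC)])[:,:,::-1])"
```

```text
tcp_pos: [595.5, 234.4, 60.9]
wrist_force: [-3.7, -3.9, 14.0]
tcp_pos: [428.1, 228.3, 168.6]
wrist_force: [1.4, 0.3, 0.2]
clock: 43.03
tcp_pos: [435.8, 229.1, 169.6]
```

View pics/p13.png

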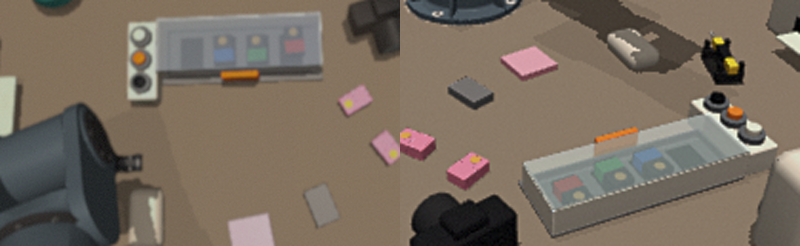

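All is in place: batteries under the hood at left crop (292,45), (257,50) and (224,50), tab (240,75) at home, keys up, and the pen in its rest at right crop (722,60).

```bash
python3 -c "
from plant import manip
print(manip.finish_job())"
```

```text
the job is handed in; nothing more can be done
None
```

I handed the job in, with no verdict returned: red, blue and green were tested in order (no yellow present), the pen is back in its rest, all three batteries are in the tray pushed home (red was knocked against the tray's far wall but lies flat), and white, orange and black were each pressed right down in order.

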